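# Fit the floor panel of a spice tray and sort the tins onto it

### The arm

A 7-joint arm with a two-finger parallel gripper is mounted at the origin on a cart in front of the work surface, level with it; the furniture and walls round the work are solid. World frame = base frame: x ahead of the robot, y to its left, z up, the work surface at z = 0. Lengths are in m, angles in rad, forces in N, time in s.
With the tool pointing down it reaches from about 0.4 to 0.85 m from the base axis. Payload 10.4 kg.
Tool frame: the origin (TCP) lies between the finger pads; the fingertips stand 11 mm ahead of it and the grasp point (between the pads) lies 8 mm behind it (tip_reach is the distance from the TCP to the fingertips, in m); z points along the fingers, y is the line along which they close (so a half turn about z gives the same grasp; the last joint's range is limited). The gripper opens to 85 mm and grips with 20 to 120 N. Pads are 22 mm wide; open, the fingers measure 114 mm over their backs; the gripper's body (76 mm by 85 mm) begins 54 mm behind the grasp point. The pads swing forward as they close: fully open they stand 13 mm farther back than shut.
Start: joints at [-1.174, 0.332, -0.065, 1.46, 0.022, 1.35, -0.088], TCP at [0.255, 0.571, 0.242] pointing down, gripper open.
Joint ranges: [-2.6, 2.6], [-0.5, 2.12], [-1.47, 1.34], [0.16, 2.42], [-1.27, 4.41], [0.06, 2.06], [-2.6, 2.6]. Speed limits (rad/s): [2.22, 2.22, 2.79, 2.79, 3.14, 3.14, 3.14].

### API

Orientations are given as a unit quaternion [x, y, z, w].
In Python, from workcell import * gives the robot as it stands.
- The arm moves only by the shell command python3 -m inch 'ROWS' [OPENING] [FORCE]. ROWS is JSON, a list of rows, each an object with "slide": the shift along the world's x, y, z in m, a list of three; "yaw": the turn about the world's z in rad. A call has 1 to 20 rows; each row is the pose to reach, as a shift and turn from the pose commanded when the call began; what a row does not reach only later rows make up. A row lasts 1/12 s, in which the tool goes at most 41.7 mm and 7.16 degrees, less where a joint would pass 70% of its speed; a pose out of reach is approached as far as the arm can. A call with a gripper value outside its range is refused whole. OPENING is the closure in counts, from 0 (fully open) to 255 (shut), set as the call begins (- or left out, the last holds). The fingers move at their own pace and stop on an object; FORCE is the grip in N (left out, the last holds). Time passes only in rows, so rows that repeat a pose let the fingers close. It gives the time, the measured TCP pose, the force, the opening and the grip force at its end, in the units of the state.
- get_obs(): the state, without advancing time (a new reading comes with each control period).
- camera(name): name is "side" or "top" or "wrist"; returns a dict with "frame" (400x640x3 uint8, red, green, blue), "fx", "fy", "cx", "cy" (pixels), "extrinsics" (4x4, takes a point from world to camera coordinates). Camera axes: x right, y down, z forward; pixel columns grow to the right and rows downward; lengths in m; the calibration is good to about 2 mm. The wrist camera is an equidistant fisheye: a pixel r from the principal point sees the ray r / f radians off the axis. A picture is of the moment at which its call begins. There is no depth.
- hand_in(): hands the job in; it is judged then, once.
The state is a dict: "clock": time; "joint_pos": joint angles; "joint_velocities": joint speeds; "tau": joint torques, N m; "position": TCP position; "ee_rot": TCP orientation; "ft_force": force on the tool from outside, world axes, zero at the start; "torque": the same for the moment, N m; "grip_width": opening from 0.0 (shut) to 1.0 (fully open); "grasp_force": force on a finger pad.
Only numpy, scipy, OpenCV 4.12 (cv2) and the standard library are available. Lean on these libraries where they do the work, as an engineer would, in place of code of your own. Each camera call takes 0.05 s, during which the arm holds its last target. There are 200 camera calls.

### The job

Get the spice tray ready: hold the loose wooden panel tilted, tuck one of its long edges under the tray's steel lip (the side nearest the robot), then lower the other edge until the panel lies flat in the tray. Then stand all the spice tins that are there upright on the panel, sorted by height: the short ones in the front row between the lip and the panel's middle rail, the tall ones in the back row behind the rail. Leave the mug, the salt cellar and the timer where they are.

Things in the scene. Friction and masses are not known exactly. Their poses are not given: they have to be found in the camera images.
- tray: fixed mid-brown wooden tray. Origin: centre of its underside; x to the back (away from the robot), y along its length, z up. Inside 189 (x) x 258 (y) mm, floor top at z = 6 mm, walls 10 mm thick, tops at z = 20 mm. Tins of the short row stand at x < 0, tall ones at x > 0. Its front wall (-x) carries the steel lip
- tray_lip (a point): steel lip along the front of the tray: middle of its inner edge, on its underside (tray x = -80.5, y = 0, z = 21 mm; axes as the tray). From there it reaches 14 mm back to the front wall; it is 6 mm thick, the gap under it is 15 mm high
- panel_grip (a point): loose pale panel, 184 (x) x 250 (y) x 8 mm, 0.34 kg; along its middle a dark rail to hold it by, 12 mm thick (x), 250 long (y), 35 mm high above the panel's top face. Point: middle of the rail, 30 mm above the panel's underside; z normal to the panel, rail side up. Alike after a half turn about z: either long edge may go under the lip
- panel_edge_a (a point): middle of the panel's long edge at its own x = -92 mm, on the underside. The edge slides fully under the lip at tilts up to about 0.4 rad; seated, the panel lies on the tray floor with some 2.5 mm (x) and 4 mm (y) to spare on each side
- panel_edge_b (a point): middle of the panel's other long edge, at its own x = +92 mm, on the underside
- short_1_mid (a point): short round spice tin (aluminium, dark lid with a yellow spot): 56 mm diameter, 30 mm tall; point on its axis, half-way up (15 mm above its underside); z axis up through the lid. None in the state = not there (or held)
- short_2_mid (a point): short round spice tin (aluminium, dark lid with a yellow spot): 56 mm diameter, 30 mm tall; point on its axis, half-way up (15 mm above its underside); z axis up through the lid. None in the state = not there (or held)
- short_3_mid (a point): short round spice tin (aluminium, dark lid with a yellow spot): 56 mm diameter, 30 mm tall; point on its axis, half-way up (15 mm above its underside); z axis up through the lid. None in the state = not there (or held)
- tall_1_mid (a point): tall round spice tin (aluminium, dark lid with a yellow spot): 56 mm diameter, 48 mm tall; point on its axis, half-way up (24 mm above its underside); z axis up through the lid. None in the state = not there (or held)
- tall_2_mid (a point): tall round spice tin (aluminium, dark lid with a yellow spot): 56 mm diameter, 48 mm tall; point on its axis, half-way up (24 mm above its underside); z axis up through the lid. None in the state = not there (or held)
- tall_3_mid (a point): tall round spice tin (aluminium, dark lid with a yellow spot): 56 mm diameter, 48 mm tall; point on its axis, half-way up (24 mm above its underside); z axis up through the lid. None in the state = not there (or held)
- mug_mid (a point): bystander: beige mug, 83 mm across without its handle, 94 mm tall; point on its axis 30 mm above the worktop
- salt_cellar_mid (a point): bystander: dark wooden salt cellar, 91 mm across, 66 mm tall; point on its axis 30 mm above the worktop
- timer_mid (a point): bystander: white round kitchen timer, 67 mm across, 48 mm tall; point on its axis 30 mm above the worktop
There are look-alikes about, which are no part of the job. What is shaped like the part that bears short_3_mid but orange is not meant.

How it is judged:
By the outcome, as a careful person would: the job done as asked, in the order asked, and still so for the second after the job is handed in, with the robot touching nothing.
Of short_1, short_2, short_3, tall_1, tall_2, tall_3 only 4 to 6 are there at a start; the rules pass over those that are not, and their reading is None.
At some moment in a run one of short_1, short_2, short_3, tall_1, tall_2, tall_3 may be knocked a few centimetres aside while the robot is not near it.
Once in a run the grip may slacken for a moment while it holds something.
It also fails if it takes over 210 s, if anything falls off the work surface, if the arm or the gripper's body presses on something with over 40 N, if the wrist force passes 120 N, or if a joint passes its speed limit or range.

## Working session

There is one attempt and no reset: what is moved stays moved. The work goes in short steps, Python scripts to look and compute and a shell command to move; the robot and the scene stay as the last step left them, time stands still between calls to the robot, and variables do not carry over. Pictures are saved under pics/ and viewed, at most 14 in all, crops included, and the job is handed in when it is done.

```bash
ls; mkdir -p pics; python3 - <<'E'
from workcell import *
import cv2,numpy as np
o=get_obs(); print({k:np.round(v,3).tolist() if v is not None else v for k,v in o.items()})
for n in ("side","top","wrist"):
    c=camera(n); cv2.imwrite(f"pics/{n}0.png",c["frame"][:,:,::-1])
    print(n,c["fx"],c["fy"],c["cx"],c["cy"]); print(np.round(c["extrinsics"],4).tolist())
E
```

```text
pics
{'clock': 0.0, 'joint_pos': [-1.174, 0.333, -0.065, 1.461, 0.022, 1.35, -0.088], 'joint_velocities': [0.0, 0.001, 0.001, -0.0, -0.002, -0.001, -0.0], 'tau': [-0.001, -62.544, 0.049, -39.16, 0.016, 0.01, 0.0], 'position': [0.255, 0.57, 0.242], 'ee_rot': [0.208, 0.978, -0.001, -0.0], 'ft_force': [-0.251, 0.778, 0.222], 'torque': [0.023, 0.01, 0.002], 'grasp_force': 0.0, 'grip_width': 1.001}
side 516.8330719500252 516.8330719500252 325.658021217743 193.5288817579
[[0.7806, -0.6247, -0.0196, -0.4391], [-0.3749, -0.443, -0.8144, 0.255], [0.5001, 0.643, -0.58, 1.3773], [0.0, 0.0, 0.0, 1.0]]
top 382.6534808655806 382.6534808655806 315.96047876052836 199.88407310684053
[[-0.0268, -0.9996, 0.0047, -0.0072], [-0.9915, 0.026, -0.1274, 0.5779], [0.1273, -0.008, -0.9918, 1.1332], [0.0, 0.0, 0.0, 1.0]]
wrist 309.70691628693146 309.70691628693146 326.59431173719764 204.39400621708847
[[0.4079, 0.913, -0.0013, -0.6245], [0.8709, -0.3887, 0.3007, -0.0392], [0.2741, -0.1238, -0.9537, 0.3798], [0.0, 0.0, 0.0, 1.0]]
```

View pics/top0.png

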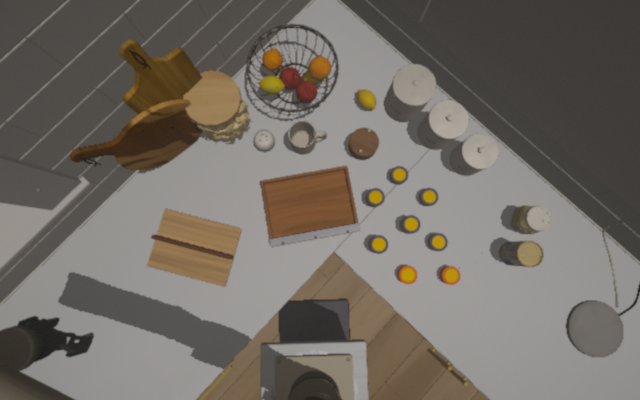

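View pics/side0.png

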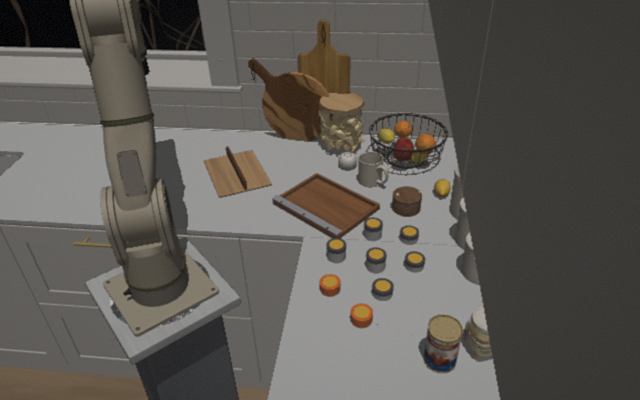

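```bash
cat > h.py <<'E'
import cv2,numpy as np
from workcell import *
class V:
    def __init__(s,n):
        c=camera(n); s.n=n; s.c=c; s.bgr=c["frame"][:,:,::-1].copy(); s.E=np.array(c["extrinsics"]); s.hsv=cv2.cvtColor(s.bgr,cv2.COLOR_BGR2HSV)
        s.R,s.t=s.E[:3,:3],s.E[:3,3]; s.o=-s.R.T@s.t
    def ray(s,p):
        c=s.c; x=np.array([(p[0]-c["cx"])/c["fx"],(p[1]-c["cy"])/c["fy"]])
        if s.n=="wrist":
            r=np.linalg.norm(x)+1e-9; d=np.r_[x/r*np.sin(r),np.cos(r)]
        else: d=np.r_[x,1.]
        d=s.R.T@d; return d/np.linalg.norm(d)
    def plane(s,p,z):
        d=s.ray(p); return s.o+d*(z-s.o[2])/d[2]
    def proj(s,P):
        q=s.R@np.asarray(P,float)+s.t; c=s.c
        if s.n=="wrist":
            h=np.hypot(q[0],q[1])+1e-12; th=np.arctan2(h,q[2]); u=q[:2]/h*th
        else: u=q[:2]/q[2]
        return np.array([u[0]*c["fx"]+c["cx"],u[1]*c["fy"]+c["cy"]])
def tri(vs,ps):
    A=np.zeros((3,3)); b=np.zeros(3); rs=[]
    for v,p in zip(vs,ps):
        d=v.ray(p); M=np.eye(3)-np.outer(d,d); A+=M; b+=M@v.o; rs.append((M,v.o))
    X=np.linalg.solve(A,b); return X,max(np.linalg.norm(M@(X-o)) for M,o in rs)
def blobs(v,lo,hi,amin=12,amax=1e5):
    m=cv2.inRange(v.hsv,lo,hi); n,l,st,ce=cv2.connectedComponentsWithStats(m)
    return [(ce[i],st[i,4]) for i in range(1,n) if amin<st[i,4]<amax],m
E
python3 - <<'E'
from h import *
T,S=V("top"),V("side")
for v,pts in((T,[(375,197),(399,175),(407,274),(451,275),(300,205),(190,232),(190,262),(190,247),(310,240)]),(S,[(336,243),(373,222),(330,284),(361,314),(325,205),(222,170),(237,168),(325,222)])):
    print(v.n,[v.hsv[y,x].tolist() for x,y in pts])
a,_=blobs(T,(14,120,90),(32,255,255)); b,_=blobs(S,(14,120,90),(32,255,255))
print("T",[(c.round(1).tolist(),int(n)) for c,n in a]); print("S",[(c.round(1).tolist(),int(n)) for c,n in b])
for p,_ in a:
    for q,_ in b:
        X,r=tri([T,S],[p,q])
        if r<.006 and -.01<X[2]<.1: print(p.round(),q.round(),X.round(4),round(r,4))
cv2.imwrite("pics/top_crop.png",cv2.resize(T.bgr[150:300,130:370],None,fx=3.3,fy=3.3,interpolation=cv2.INTER_CUBIC))
E
```

```text
top [[24, 252, 179], [24, 252, 175], [24, 251, 182], [24, 237, 182], [13, 144, 119], [17, 114, 145], [17, 116, 136], [11, 123, 85], [12, 9, 141]]
side [[20, 176, 168], [20, 176, 170], [20, 170, 171], [20, 168, 170], [13, 133, 107], [15, 112, 130], [9, 111, 71], [170, 6, 123]]
T [([126.3, 45.1], 101), ([167.5, 57.4], 211), ([272.1, 59.1], 321), ([319.3, 67.4], 387), ([216.7, 74.5], 91), ([163.5, 106.9], 582), ([132.0, 89.2], 166), ([271.7, 84.0], 321), ([306.8, 78.6], 25), ([366.3, 99.0], 269), ([114.8, 140.9], 22), ([74.8, 151.6], 23), ([123.2, 159.7], 40), ([399.0, 174.4], 135), ([326.8, 181.7], 283), ([290.4, 186.1], 260), ([375.2, 196.8], 139), ([429.1, 196.3], 133), ([314.4, 210.5], 658), ([270.5, 198.7], 16), ([322.6, 198.0], 31), ([297.5, 201.2], 13), ([272.7, 208.1], 29), ([340.2, 212.6], 20), ([273.1, 218.8], 13), ([410.9, 224.0], 141), ([331.6, 222.6], 14), ([438.2, 241.8], 139), ([378.5, 244.0], 150), ([407.5, 274.5], 208), ([450.8, 275.1], 194), ([220.5, 377.5], 51), ([204.5, 395.1], 15)]
S [([320.8, 67.4], 1332), ([282.6, 113.2], 292), ([278.2, 121.9], 200), ([403.0, 127.
[... 181 characters left out ...]
.6], 120), ([329.7, 281.1], 140), ([382.4, 285.2], 139), ([361.4, 311.5], 163)]
[272.  59.] [403. 127.] [1.0069 0.0999 0.0934] 0.0001
[272.  84.] [387. 134.] [0.928  0.1027 0.0906] 0.0003
[366.  99.] [442. 187.] [ 0.8972 -0.1913  0.0316] 0.0002
[399. 174.] [409. 231.] [ 0.6503 -0.2813  0.0336] 0.0007
[375. 197.] [373. 223.] [ 0.5798 -0.2015  0.0517] 0.0006
[429. 196.] [415. 258.] [ 0.5792 -0.37    0.0335] 0.0009
[411. 224.] [376. 254.] [ 0.4948 -0.3048  0.0516] 0.0006
[438. 242.] [382. 285.] [ 0.4398 -0.3888  0.0332] 0.0008
[378. 244.] [336. 244.] [ 0.4376 -0.2046  0.0512] 0.0009
[408. 274.] [330. 281.] [ 0.345  -0.2905  0.0328] 0.0006
[451. 275.] [361. 312.] [ 0.3395 -0.4201  0.0329] 0.0008
```

View pics/top_crop.png

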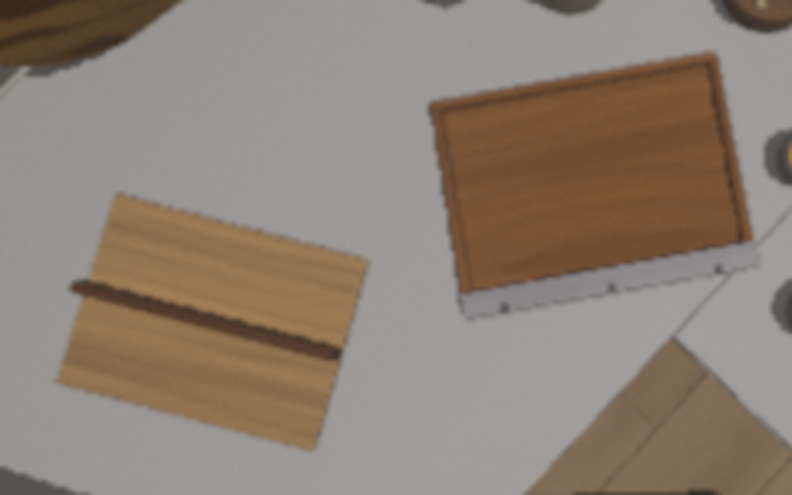

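```bash
python3 - <<'E'
from h import *
T,S=V("top"),V("side")
cr=lambda L:[( (x+.5)/3.3-.5+130,(y+.5)/3.3-.5+150) for x,y in L]
def pl(n,L,z):
    P=np.array([T.plane(p,z) for p in cr(L)]); print(n,P[:,:2].round(4).tolist()); return P
def rect(P):
    d=[np.linalg.norm(P[i]-P[(i+1)%len(P)]) for i in range(len(P))]; print("  sides",np.round(d,4),"c",P.mean(0).round(4))
P=pl("panel top",[(118,192),(369,260),(315,450),(57,382)],.008); rect(P)
e=(P[1]-P[0]+P[2]-P[3]); print("  yaw of long axis",np.arctan2(e[1],e[0]))
R=pl("rail ends top",[(75,287),(340,353)],.043); rect(R); print("  yaw",np.arctan2(*(R[1]-R[0])[1::-1]))
W=pl("tray back corners",[(430,103),(716,53)],.02);rect(W); print("  yaw",np.arctan2(*(W[1]-W[0])[1::-1]))
L=pl("lip inner ends, z27",[(465,293),(752,241)],.027);rect(L); print("  yaw",np.arctan2(*(L[1]-L[0])[1::-1]))
F=pl("lip front ends z27",[(468,320),(760,264)],.027)
n=np.array([np.cos,np.sin],dtype=object)
cv2.imwrite("pics/side_crop.png",cv2.resize(S.bgr[130:250,190:400],None,fx=3.8,fy=3.8,interpolation=cv2.INTER_CUBIC))
E
```

```text
panel top [[0.5685, 0.4475], [0.498, 0.2106], [0.3243, 0.2607], [0.3926, 0.4999]]
  sides [0.2472 0.1808 0.2487 0.1835] c [0.4459 0.3547 0.008 ]
  yaw of long axis -1.8546271514104826
rail ends top [[0.4785, 0.4709], [0.4127, 0.2304]]
  sides [0.2494 0.2494] c [0.4456 0.3507 0.043 ]
  yaw -1.837945221439148
tray back corners [[0.6441, 0.1504], [0.6853, -0.1218]]
  sides [0.2754 0.2754] c [0.6647 0.0143 0.02  ]
  yaw -1.420544977139386
lip inner ends, z27 [[0.4641, 0.1187], [0.5051, -0.148]]
  sides [0.2698 0.2698] c [ 0.4846 -0.0147  0.027 ]
  yaw -1.4184945666063018
lip front ends z27 [[0.4393, 0.1162], [0.4836, -0.1545]]
```

View pics/side_crop.png

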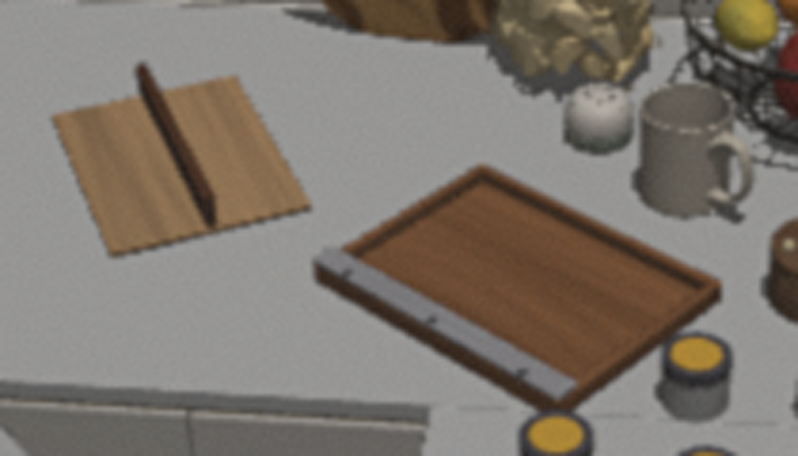

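```bash
python3 - <<'E'
from h import *
T,S=V("top"),V("side")
tc=lambda x,y:((x+.5)/3.3-.5+130,(y+.5)/3.3-.5+150)
sc=lambda x,y:((x+.5)/3.8-.5+190,(y+.5)/3.8-.5+130)
for n,a,b in [("panel far-L",(118,192),(237,75)),("panel far-R",(369,260),(310,208)),("panel near-R",(315,450),(113,255)),("panel near-L",(57,382),(53,117)),
 ("rail L top",(75,287),(142,65)),("tray back L",(430,103),(482,165)),("tray back R",(716,53),(721,285)),("lip inner R",(752,241),(577,384)),("lip inner L",(465,293),(340,248))]:
    X,r=tri([T,S],[tc(*a),sc(*b)]); print(n,X.round(4),round(r,4))
print(np.array(get_obs()["position"]).round(4))
E
```

```text
panel far-L [0.5671 0.4462 0.0129] 0.0011
panel far-R [0.4967 0.2115 0.0077] 0.0015
panel near-R [0.3239 0.2608 0.0091] 0.0006
panel near-L [0.392  0.4998 0.0093] 0.0008
rail L top [0.4778 0.4692 0.048 ] 0.0006
tray back L [0.6434 0.1504 0.0219] 0.0004
tray back R [ 0.6842 -0.1211  0.0213] 0.001
lip inner R [ 0.5048 -0.1478  0.0271] 0.0003
lip inner L [0.4645 0.1181 0.0296] 0.0006
[0.2547 0.5707 0.2423]
```

```bash
python3 -m inch '[{"slide":[0.05,-0.06,0],"yaw":-0.3},{"slide":[0.1,-0.11,0],"yaw":-0.6},{"slide":[0.15,-0.16,0],"yaw":-0.9},{"slide":[0.19,-0.219,0],"yaw":-1.2},{"slide":[0.19,-0.219,0],"yaw":-1.426},{"slide":[0.19,-0.219,0],"yaw":-1.426},{"slide":[0.19,-0.219,0],"yaw":-1.426},{"slide":[0.19,-0.219,0],"yaw":-1.426},{"slide":[0.19,-0.219,0],"yaw":-1.426},{"slide":[0.19,-0.219,0],"yaw":-1.426},{"slide":[0.19,-0.219,0],"yaw":-1.426},{"slide":[0.19,-0.219,0],"yaw":-1.426},{"slide":[0.19,-0.219,0],"yaw":-1.426},{"slide":[0.19,-0.219,0],"yaw":-1.426},{"slide":[0.19,-0.219,0],"yaw":-1.426},{"slide":[0.19,-0.219,0],"yaw":-1.426}]'
cat >> h.py <<'E'
from scipy.spatial.transform import Rotation as Ro
def st():
    o=get_obs(); R=Ro.from_quat(o["ee_rot"]).as_matrix(); g=lambda k:np.round(o[k],4)
    print("t",round(o["clock"],2),"tcp",g("position"),"ycl",np.arctan2(R[1,1],R[0,1]).round(4),"zax",R[:,2].round(3),"F",g("ft_force"),"w",g("grip_width"),"gf",g("grasp_force"),"j",g("joint_pos")); return o
E
python3 - <<'E'
from h import *
st(); W=V("wrist"); cv2.imwrite("pics/w1.png",W.bgr)
for n,P in dict(railL=(.4785,.4709,.043),railR=(.4127,.2304,.043),mid=(.4456,.3507,.043)).items(): print(n,W.proj(P).round(1))
E
```

```text
clock: 1.78
position: [0.4447, 0.3518, 0.2423]
ee_rot: [0.797, 0.604, 0.0, 0.0]
ft_force: [-0.2, -0.9, 0.3]
grip_width: 1.0
grasp_force: 0.0
t 1.78 tcp [0.4447 0.3518 0.2423] ycl -0.2733 zax [ 0. -0. -1.] F [-0.1834 -0.9411  0.2612] w 1.0004 gf 0.0 j [-0.9596  0.2013  0.2423  1.6323 -0.0495  1.314  -0.9828]
railL [326.6  66.3]
railR [328.  279.9]
mid [327.4 181.3]
```

View pics/w1.png

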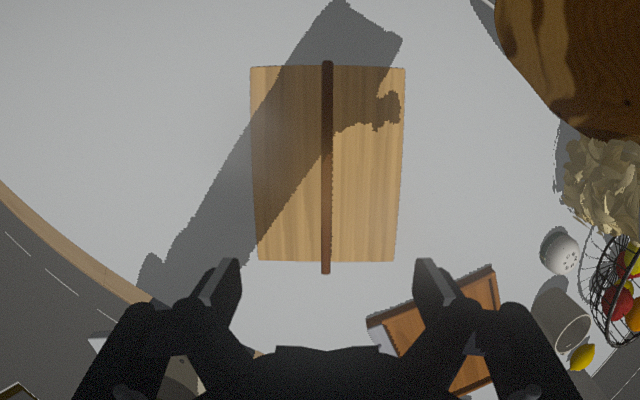

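```bash
python3 - <<'E'
from h import *
W=V("wrist"); 
# columns of dark rail per row
m=cv2.inRange(W.hsv,(0,60,10),(14,255,80))[:, 300:352]
for r in (75,200,215,230,245,255): 
    c=np.where(m[r])[0]; print(r,c.min()+300 if len(c) else None,c.max()+300 if len(c) else None)
A,B=W.plane((327.5,61),.043),W.plane((325.8,274),.043)
print("rail",A.round(4),B.round(4),((A+B)/2).round(4),np.linalg.norm(A-B).round(4),np.arctan2(*(B-A)[1::-1]))
C=np.array([W.plane(p,.008) for p in [(250,67),(405,68.5),(395,261.5),(256.5,261.5)]]); print(C.round(4).tolist(),C.mean(0).round(4),[np.linalg.norm(C[i]-C[i-1]).round(4) for i in range(4)])
E
```

```text
75 322 331
200 None None
215 None None
230 None None
245 None None
255 None None
rail [0.481  0.4762 0.043 ] [0.4124 0.2394 0.043 ] [0.4467 0.3578 0.043 ] 0.2465 -1.8527648350387949
[[0.3938, 0.5024, 0.008], [0.5691, 0.4514, 0.008], [0.5019, 0.2116, 0.008], [0.3212, 0.2624, 0.008]] [0.4465 0.357  0.008 ] [np.float64(0.2508), np.float64(0.1826), np.float64(0.249), np.float64(0.1877)]
```

```bash
python3 -m inch '[{"slide":[0.001,0.003,-0.04],"yaw":-0.006},{"slide":[0.001,0.003,-0.08],"yaw":-0.006},{"slide":[0.001,0.003,-0.12],"yaw":-0.006},{"slide":[0.001,0.003,-0.15],"yaw":-0.006},{"slide":[0.001,0.003,-0.18],"yaw":-0.006},{"slide":[0.001,0.003,-0.2],"yaw":-0.006},{"slide":[0.001,0.003,-0.21],"yaw":-0.006},{"slide":[0.001,0.003,-0.217],"yaw":-0.006},{"slide":[0.001,0.003,-0.217],"yaw":-0.006},{"slide":[0.001,0.003,-0.217],"yaw":-0.006}]' 0 60
python3 -m inch '[{"slide":[0,0,0],"yaw":0},{"slide":[0,0,0],"yaw":0},{"slide":[0,0,0],"yaw":0},{"slide":[0,0,0],"yaw":0},{"slide":[0,0,0],"yaw":0},{"slide":[0,0,0],"yaw":0},{"slide":[0,0,0],"yaw":0},{"slide":[0,0,0],"yaw":0},{"slide":[0,0,0],"yaw":0},{"slide":[0,0,0],"yaw":0},{"slide":[0,0,0],"yaw":0},{"slide":[0,0,0],"yaw":0}]' 255 60
```

```text
clock: 2.72
position: [0.4463, 0.3552, 0.0263]
ee_rot: [0.799, 0.601, 0.001, -0.0]
ft_force: [0.3, 0.0, -0.7]
grip_width: 0.997
grasp_force: 0.0
clock: 3.72
position: [0.4459, 0.3548, 0.0257]
ee_rot: [0.799, 0.601, 0.0, 0.0]
ft_force: [-1.3, -0.1, 5.5]
grip_width: 0.123
grasp_force: 59.6
```

```bash
python3 -m inch '[{"slide":[0,0,0.01],"yaw":0},{"slide":[0,0,0.025],"yaw":0},{"slide":[0,0,0.045],"yaw":0},{"slide":[0,0,0.065],"yaw":0},{"slide":[0,0,0.085],"yaw":0},{"slide":[0,0,0.1],"yaw":0},{"slide":[0,0,0.105],"yaw":0},{"slide":[0,0,0.105],"yaw":0}]' 255 60
python3 -m inch '[{"slide":[0.005,-0.01,0],"yaw":0.02},{"slide":[0.01,-0.03,0],"yaw":0.04},{"slide":[0.02,-0.055,0],"yaw":0.07},{"slide":[0.03,-0.08,0],"yaw":0.1},{"slide":[0.04,-0.105,0],"yaw":0.13},{"slide":[0.05,-0.13,0],"yaw":0.16},{"slide":[0.06,-0.155,0],"yaw":0.19},{"slide":[0.07,-0.18,0],"yaw":0.22},{"slide":[0.08,-0.205,0],"yaw":0.25},{"slide":[0.09,-0.23,0],"yaw":0.28},{"slide":[0.1,-0.255,0],"yaw":0.31},{"slide":[0.108,-0.28,0],"yaw":0.34},{"slide":[0.116,-0.305,0],"yaw":0.37},{"slide":[0.124,-0.328,0],"yaw":0.395},{"slide":[0.129,-0.345,0],"yaw":0.415},{"slide":[0.132,-0.352,0],"yaw":0.427},{"slide":[0.132,-0.354,0],"yaw":0.429},{"slide":[0.132,-0.354,0],"yaw":0.429},{"slide":[0.132,-0.354,0],"yaw":0.429},{"slide":[0.132,-0.354,0],"yaw":0.429}]' 255 60
python3 - <<'E'
from h import *
st(); W,T,S=V("wrist"),V("top"),V("side")
a=W.bgr[:, 60:600]; b=cv2.resize(T.bgr[140:270,230:390],None,fx=1.6,fy=1.6)
cv2.imwrite("pics/w2.png",W.bgr)
cv2.imwrite("pics/ts2.png",np.hstack([cv2.resize(T.bgr[145:265,240:380],(400,343),interpolation=3),cv2.resize(S.bgr[140:260,260:400],(400,343),interpolation=3)]))
E
```

```text
clock: 4.38
position: [0.4461, 0.3551, 0.1315]
ee_rot: [0.799, 0.601, 0.001, -0.0]
ft_force: [0.3, 0.2, -3.2]
grip_width: 0.128
grasp_force: 58.8
clock: 6.05
position: [0.5773, 0.002, 0.1298]
ee_rot: [0.652, 0.758, -0.0, -0.0]
ft_force: [-0.2, -0.0, -3.2]
grip_width: 0.13
grasp_force: 58.6
t 6.05 tcp [0.5773 0.002  0.1298] ycl 0.1493 zax [-0.001  0.    -1.   ] F [-0.1966 -0.0153 -3.2137] w 0.1301 gf 58.6307 j [-0.4047  0.3269  0.3862  1.7449 -0.1368  1.097   0.175 ]
```

View pics/w2.png

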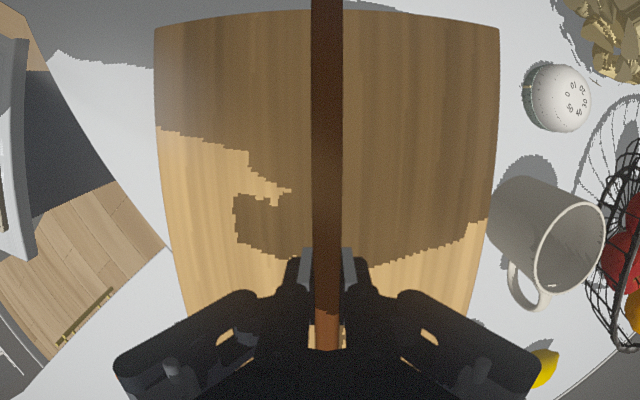

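View pics/ts2.png

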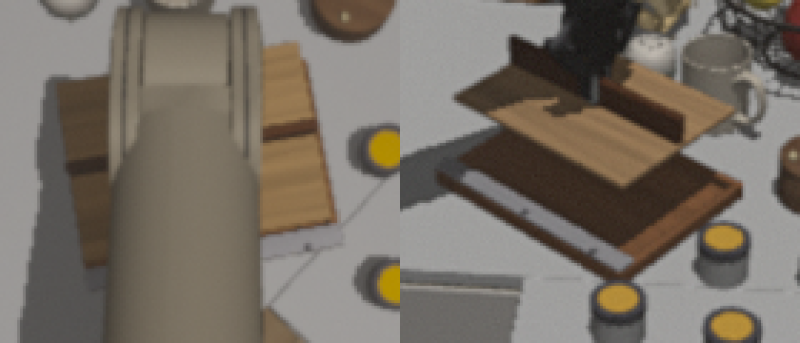

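```bash
python3 - <<'E'
from h import *
T,S=V("top"),V("side"); k=400/140
t=lambda u,v:((u+.5)/k-.5+240,(v+.5)/k-.5+145); s=lambda u,v:((u-400+.5)/k-.5+260,(v+.5)/k-.5+140)
c,sn=np.cos(.15),np.sin(.15); f=lambda X:(np.array([[c,sn],[-sn,c]])@(X[:2]-np.array([.5773,.002]))).round(4)
for n,a,b in [("FL",(82,268),(455,97)),("FR",(338,220),(622,185)),("BR",(299,43),(733,112))]:
    X,r=tri([T,S],[t(*a),s(*b)]); print(n,X.round(4),round(r,4),"rel tcp tray axes",f(X),"top only",f(T.plane(t(*a),.112)),"side only",f(S.plane(s(*b),.112)))
print("BL top",f(T.plane(t(57,80),.112)))
# tray in side view: back right corner z20, lip front-left etc
for n,b,z in [("tray BR",(741,183),.02),("tray front-R outer",(620,279),.027),("lipL front",(437,172),.027)]:
    print(n,f(S.plane(s(*b),z)))
W=V("wrist")
# panel edges in wrist image : lateral rows
for n,p in [("far edge L",(155,28)),("far edge R",(498,28))]: print(n,f(W.plane(p,.112)))
E
```

```text
FL [0.4644 0.1131 0.1141] 0.0034 rel tcp tray axes [-0.095   0.1268] top only [-0.0975  0.1293] side only [-0.0906  0.1268]
FR [ 0.5003 -0.1376  0.12  ] 0.0018 rel tcp tray axes [-0.097  -0.1266] top only [-0.0953 -0.1288] side only [-0.0906 -0.1184]
BR [ 0.6813 -0.1062  0.1129] 0.0019 rel tcp tray axes [ 0.0867 -0.1225] top only [ 0.0883 -0.1239] side only [ 0.0859 -0.1208]
BL top [0.0935 0.1238]
tray BR [ 0.0909 -0.1324]
tray front-R outer [-0.126  -0.1465]
lipL front [-0.1238  0.1296]
far edge L [-0.09    0.1268]
far edge R [0.0914 0.1265]
```

```bash
python3 -m inch '[{"slide":[0.002,-0.002,-0.005],"yaw":0},{"slide":[0.002,-0.002,-0.015],"yaw":0},{"slide":[0.002,-0.002,-0.03],"yaw":0},{"slide":[0.002,-0.002,-0.045],"yaw":0},{"slide":[0.002,-0.002,-0.06],"yaw":0},{"slide":[0.002,-0.002,-0.07],"yaw":0},{"slide":[0.002,-0.002,-0.075],"yaw":0},{"slide":[0.002,-0.002,-0.075],"yaw":0},{"slide":[0.002,-0.002,-0.075],"yaw":0}]' 255 60
python3 -m inch '[{"slide":[0,0,-0.002],"yaw":0},{"slide":[0,0,-0.004],"yaw":0},{"slide":[0,0,-0.006],"yaw":0},{"slide":[0,0,-0.007],"yaw":0},{"slide":[0,0,-0.007],"yaw":0}]' 255 60
python3 - <<'E'
from h import *
st(); T,S=V("top"),V("side")
cv2.imwrite("pics/ts3.png",np.hstack([cv2.resize(T.bgr[145:265,240:380],(400,343),interpolation=3),cv2.resize(S.bgr[150:250,265:395],(400,308),interpolation=3)[:, :,:] if 0 else cv2.resize(S.bgr[140:260,260:400],(400,343),interpolation=3)]))
E
```

```text
clock: 7.1
position: [0.5799, -0.0014, 0.0555]
ee_rot: [0.653, 0.757, 0.0, 0.0]
ft_force: [0.1, 0.0, -2.1]
grip_width: 0.126
grasp_force: 63.9
clock: 7.52
position: [0.5796, -0.0013, 0.0482]
ee_rot: [0.653, 0.757, -0.0, -0.0]
ft_force: [0.1, -0.4, -3.3]
grip_width: 0.128
grasp_force: 63.9
t 7.52 tcp [ 0.5796 -0.0013  0.0482] ycl 0.1479 zax [-0.  0. -1.] F [ 0.0548 -0.4044 -3.2943] w 0.1283 gf 63.8774 j [-0.3758  0.4339  0.3639  1.7998 -0.1862  0.9416  0.2153]
```

View pics/ts3.png

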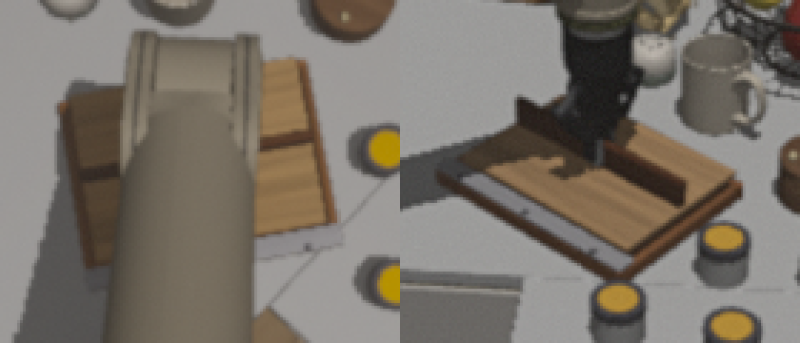

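```bash
python3 -m inch '[{"slide":[0,0,-0.001],"yaw":0},{"slide":[0,0,-0.002],"yaw":0},{"slide":[0,0,-0.003],"yaw":0},{"slide":[0,0,-0.003],"yaw":0}]' 255 40
python3 -m inch '[{"slide":[0,0,-0.001],"yaw":0},{"slide":[0,0,-0.001],"yaw":0}]' 255 20
```

```text
clock: 7.95
position: [0.5798, -0.0012, 0.0454]
ee_rot: [0.653, 0.757, 0.0, 0.0]
ft_force: [-1.3, 0.8, -0.1]
grip_width: 0.126
grasp_force: 64.5
clock: 8.12
position: [0.58, -0.0013, 0.045]
ee_rot: [0.653, 0.757, 0.0, 0.0]
ft_force: [-5.5, -0.0, 6.5]
grip_width: 0.126
grasp_force: 65.4
```

```bash
python3 -m inch '[{"slide":[0,0,0],"yaw":0},{"slide":[0,0,0],"yaw":0},{"slide":[0,0,0],"yaw":0},{"slide":[0,0,0],"yaw":0},{"slide":[0,0,0],"yaw":0}]' 200 20
python3 - <<'E'
from h import *
st(); S=V("side"); T=V("top")
cv2.imwrite("pics/s4.png",np.hstack([cv2.resize(S.bgr[155:245,265:395],(560,388),interpolation=3),cv2.resize(T.bgr[150:250,330:380],(194,388),interpolation=3)]))
E
```

```text
clock: 8.53
position: [0.5798, -0.0012, 0.0443]
ee_rot: [0.653, 0.757, 0.0, 0.0]
ft_force: [0.6, 0.1, -0.2]
grip_width: 0.214
grasp_force: 0.0
t 8.53 tcp [ 0.5798 -0.0012  0.0443] ycl 0.148 zax [ 0.  0. -1.] F [ 0.5819  0.1398 -0.2212] w 0.2144 gf 0.0 j [-0.3744  0.4395  0.3623  1.8017 -0.1887  0.9341  0.2171]
```

View pics/s4.png

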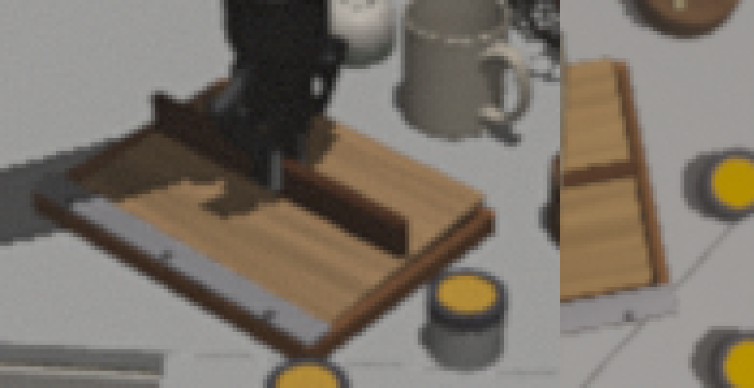

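```bash
python3 -m inch '[{"slide":[-0.003,-0.0005,-0.003],"yaw":0},{"slide":[-0.006,-0.001,-0.005],"yaw":0},{"slide":[-0.009,-0.0014,-0.005],"yaw":0},{"slide":[-0.012,-0.0018,-0.005],"yaw":0},{"slide":[-0.014,-0.0021,-0.005],"yaw":0},{"slide":[-0.014,-0.0021,-0.005],"yaw":0}]' 200 20
python3 -m inch '[{"slide":[-0.001,-0.0002,0],"yaw":0},{"slide":[-0.002,-0.0003,0],"yaw":0},{"slide":[-0.003,-0.0005,0],"yaw":0},{"slide":[-0.004,-0.0006,0],"yaw":0},{"slide":[-0.004,-0.0006,0],"yaw":0},{"slide":[-0.004,-0.0006,0],"yaw":0}]' 200 20
python3 - <<'E'
from h import *
st(); S=V("side"); T=V("top")
cv2.imwrite("pics/s5.png",np.hstack([cv2.resize(S.bgr[155:245,265:395],(560,388),interpolation=3),cv2.resize(T.bgr[150:250,330:380],(194,388),interpolation=3)]))
E
```

```text
clock: 9.13
position: [0.5651, -0.0034, 0.0393]
ee_rot: [0.653, 0.757, -0.0, -0.0]
ft_force: [0.1, 0.8, 0.1]
grip_width: 0.219
grasp_force: 0.0
clock: 9.63
position: [0.5616, -0.004, 0.0393]
ee_rot: [0.653, 0.757, -0.0, -0.0]
ft_force: [-0.5, 0.1, 0.3]
grip_width: 0.215
grasp_force: 0.1
t 9.63 tcp [ 0.5616 -0.004   0.0393] ycl 0.148 zax [-0.  0. -1.] F [-0.4761  0.0973  0.2849] w 0.2148 gf 0.1187 j [-0.3792  0.4122  0.3639  1.8527 -0.1818  0.9091  0.217 ]
```

View pics/s5.png

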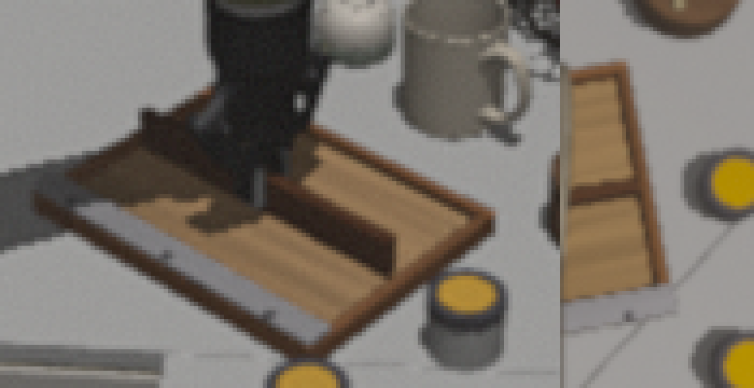

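```bash
cat > look.py <<'E'
from h import *
st(); T,S,W=V("top"),V("side"),V("wrist")
Y=((18,120,90),(32,255,255)); 
a=[p for p,_ in blobs(T,(14,150,90),(32,255,255),60,400)[0]]; b=[p for p,_ in blobs(S,(14,120,90),(32,255,255),50,400)[0]]
w=[p for p,_ in blobs(W,(14,150,90),(32,255,255),60,20000)[0]]
for p in a:
    for q in b:
        X,r=tri([T,S],[p,q])
        if r<.004 and .01<X[2]<.09 and X[0]<.72:
            ws=[W.plane(u,X[2]-.003) for u in w]; ws=[u[:2].round(4).tolist() for u in ws if np.linalg.norm(u[:2]-X[:2])<.03]
            print(X.round(4),round(r,4),"wrist",ws)
E
python3 -m inch '[{"slide":[0.002,0,0],"yaw":0},{"slide":[0.002,0,0.03],"yaw":0},{"slide":[0.002,0,0.06],"yaw":0},{"slide":[0.002,0,0.1],"yaw":0},{"slide":[0.002,0,0.14],"yaw":0},{"slide":[0.002,0,0.18],"yaw":0},{"slide":[0.006,-0.04,0.18],"yaw":0},{"slide":[0.01,-0.08,0.18],"yaw":0},{"slide":[0.014,-0.12,0.18],"yaw":0},{"slide":[0.018,-0.16,0.18],"yaw":0},{"slide":[0.018,-0.18,0.18],"yaw":0},{"slide":[0.018,-0.198,0.18],"yaw":0},{"slide":[0.018,-0.198,0.18],"yaw":0},{"slide":[0.018,-0.198,0.18],"yaw":0}]' 190 20
python3 -m inch '[{"slide":[0,0,0],"yaw":0},{"slide":[0,0,0],"yaw":0},{"slide":[0,0,0],"yaw":0},{"slide":[0,0,0],"yaw":0},{"slide":[0,0,0],"yaw":0},{"slide":[0,0,0],"yaw":0}]' 0 30
python3 look.py; python3 -c "
from h import *
W,T,S=V('wrist'),V('top'),V('side'); cv2.imwrite('pics/w6.png',W.bgr)
cv2.imwrite('pics/ws6.png',np.hstack([cv2.resize(W.bgr,(480,300),interpolation=3),cv2.resize(S.bgr[150:250,265:395],(310,300),interpolation=3)]))"
```

```text
clock: 10.9
position: [0.5794, -0.2028, 0.2191]
ee_rot: [0.654, 0.757, -0.0, -0.0]
ft_force: [-0.0, 0.6, -0.3]
grip_width: 0.257
grasp_force: 0.0
clock: 11.4
position: [0.5798, -0.2016, 0.2194]
ee_rot: [0.653, 0.758, 0.0, 0.0]
ft_force: [-0.1, 0.8, 0.9]
grip_width: 1.002
grasp_force: 0.0
t 11.4 tcp [ 0.5798 -0.2016  0.2194] ycl 0.1486 zax [ 0.  0. -1.] F [-0.0792  0.809   0.9321] w 1.0018 gf 0.0 j [-0.1472  0.3416  0.5164  1.5503 -0.1729  1.2953  0.5401]
[ 0.5807 -0.2003  0.0504] 0.0002 wrist [[0.5821, -0.1946]]
[ 0.4399 -0.3888  0.0332] 0.0007 wrist []
[ 0.3393 -0.4199  0.0325] 0.0006 wrist [[0.3408, -0.4058]]
```

View pics/ws6.png

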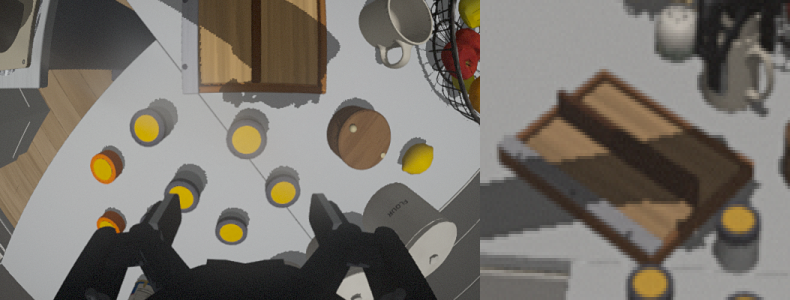

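```bash
python3 -m inch '[{"slide":[0.001,0.002,-0.04],"yaw":0},{"slide":[0.001,0.002,-0.08],"yaw":0},{"slide":[0.001,0.002,-0.12],"yaw":0},{"slide":[0.001,0.002,-0.15],"yaw":0},{"slide":[0.001,0.002,-0.175],"yaw":0},{"slide":[0.001,0.002,-0.19],"yaw":0},{"slide":[0.001,0.002,-0.197],"yaw":0},{"slide":[0.001,0.002,-0.197],"yaw":0},{"slide":[0.001,0.002,-0.197],"yaw":0}]' 0 40
python3 -m inch '[{"slide":[0,0,0],"yaw":0},{"slide":[0,0,0],"yaw":0},{"slide":[0,0,0],"yaw":0},{"slide":[0,0,0],"yaw":0},{"slide":[0,0,0],"yaw":0},{"slide":[0,0,0],"yaw":0},{"slide":[0,0,0],"yaw":0},{"slide":[0,0,0],"yaw":0}]' 255 40
python3 -m inch '[{"slide":[0,0,0.01],"yaw":0},{"slide":[0,0,0.03],"yaw":0},{"slide":[0,0,0.06],"yaw":0},{"slide":[0,0,0.09],"yaw":0},{"slide":[0,0,0.11],"yaw":0},{"slide":[0,0,0.12],"yaw":0},{"slide":[0,0,0.12],"yaw":0}]' 255 40
python3 look.py
```

```text
clock: 12.45
position: [0.5811, -0.2002, 0.023]
ee_rot: [0.653, 0.757, 0.0, 0.0]
ft_force: [0.4, 0.5, 0.2]
grip_width: 1.002
grasp_force: 0.0
clock: 13.12
position: [0.5815, -0.2002, 0.0238]
ee_rot: [0.653, 0.757, 0.001, 0.001]
ft_force: [-0.8, 0.9, 5.6]
grip_width: 0.652
grasp_force: 41.6
clock: 13.7
position: [0.5819, -0.2003, 0.1452]
ee_rot: [0.653, 0.757, 0.001, 0.002]
ft_force: [1.4, -0.3, -1.9]
grip_width: 0.642
grasp_force: 42.7
t 13.7 tcp [ 0.5819 -0.2003  0.1452] ycl 0.148 zax [ 0.004 -0.001 -1.   ] F [ 1.3902 -0.288  -1.8508] w 0.6416 gf 42.7072 j [-0.1364  0.4038  0.5002  1.6356 -0.2089  1.151   0.5626]
[ 0.4398 -0.3888  0.0331] 0.0007 wrist []
[ 0.3395 -0.4201  0.0327] 0.0007 wrist [[0.3375, -0.4123]]
[ 0.3399 -0.3001  0.0439] 0.0027 wrist [[0.3586, -0.2806]]
```

```bash
python3 -m inch '[{"slide":[0.003,0.01,0],"yaw":-0.1},{"slide":[0.006,0.02,0],"yaw":-0.22},{"slide":[0.009,0.03,0],"yaw":-0.34},{"slide":[0.012,0.04,0],"yaw":-0.46},{"slide":[0.015,0.05,0],"yaw":-0.58},{"slide":[0.018,0.06,0],"yaw":-0.7},{"slide":[0.021,0.07,0],"yaw":-0.82},{"slide":[0.024,0.08,0],"yaw":-0.94},{"slide":[0.027,0.09,0],"yaw":-1.06},{"slide":[0.03,0.1,0],"yaw":-1.18},{"slide":[0.033,0.11,0],"yaw":-1.3},{"slide":[0.036,0.12,0],"yaw":-1.42},{"slide":[0.038,0.127,0],"yaw":-1.5},{"slide":[0.038,0.127,0],"yaw":-1.57},{"slide":[0.038,0.127,0],"yaw":-1.57},{"slide":[0.038,0.127,0],"yaw":-1.57},{"slide":[0.038,0.127,0],"yaw":-1.57}]' 255 40
python3 -m inch '[{"slide":[0,0,-0.02],"yaw":0},{"slide":[0,0,-0.04],"yaw":0},{"slide":[0,0,-0.06],"yaw":0},{"slide":[0,0,-0.08],"yaw":0},{"slide":[0,0,-0.092],"yaw":0},{"slide":[0,0,-0.1],"yaw":0},{"slide":[0,0,-0.104],"yaw":0},{"slide":[0,0,-0.106],"yaw":0},{"slide":[0,0,-0.106],"yaw":0}]' 255 40
python3 look.py; python3 -c "
from h import *
S=V('side'); cv2.imwrite('pics/s7.png',cv2.resize(S.bgr[140:270,265:425],(738,600),interpolation=3))"
```

```text
clock: 15.27
position: [0.6182, -0.0734, 0.1415]
ee_rot: [0.997, 0.075, -0.001, 0.0]
ft_force: [0.0, -0.4, -1.5]
grip_width: 0.648
grasp_force: 42.6
clock: 16.02
position: [0.6192, -0.0733, 0.0378]
ee_rot: [0.997, 0.074, 0.001, -0.0]
ft_force: [-2.8, 0.6, 4.2]
grip_width: 0.648
grasp_force: 42.8
t 16.02 tcp [ 0.6192 -0.0733  0.0378] ycl -1.4219 zax [ 0.001  0.    -1.   ] F [-2.8498  0.6257  4.2168] w 0.6481 gf 42.8 j [-0.4778  0.6081  0.6906  1.6978 -0.4483  0.9985 -1.0493]
[ 0.6502 -0.2814  0.0338] 0.0008 wrist [[0.6527, -0.2773]]
[ 0.579  -0.3701  0.0337] 0.001 wrist [[0.5823, -0.3656]]
[ 0.4952 -0.3044  0.0512] 0.0008 wrist []
[ 0.4399 -0.3886  0.033 ] 0.0008 wrist []
[ 0.4376 -0.2047  0.0512] 0.0009 wrist []
[ 0.3451 -0.2905  0.0327] 0.0007 wrist []
[ 0.3393 -0.4202  0.033 ] 0.0007 wrist []
```

View pics/s7.png

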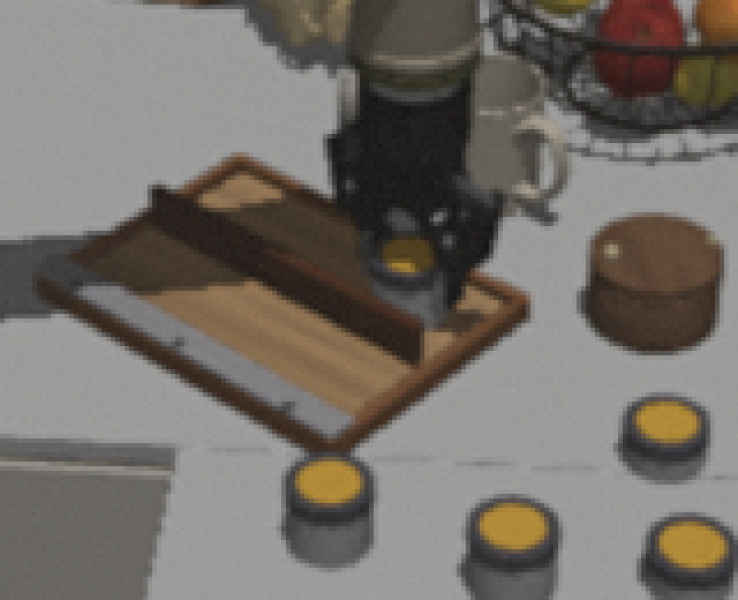

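```bash
python3 -m inch '[{"slide":[0,0,0],"yaw":0},{"slide":[0,0,0],"yaw":0},{"slide":[0,0,0],"yaw":0},{"slide":[0,0,0.01],"yaw":0},{"slide":[0,0,0.03],"yaw":0},{"slide":[0,0,0.07],"yaw":0},{"slide":[0,0,0.11],"yaw":0},{"slide":[0,0,0.15],"yaw":0}]' 66 40
python3 -m inch '[{"slide":[-0.01,-0.02,0.01],"yaw":0.12},{"slide":[-0.02,-0.04,0.01],"yaw":0.24},{"slide":[-0.03,-0.06,0.01],"yaw":0.36},{"slide":[-0.04,-0.08,0.01],"yaw":0.48},{"slide":[-0.05,-0.1,0.01],"yaw":0.6},{"slide":[-0.06,-0.12,0.01],"yaw":0.72},{"slide":[-0.07,-0.14,0.01],"yaw":0.84},{"slide":[-0.08,-0.16,0.01],"yaw":0.96},{"slide":[-0.09,-0.18,0.01],"yaw":1.08},{"slide":[-0.1,-0.2,0.01],"yaw":1.2},{"slide":[-0.11,-0.22,0.01],"yaw":1.32},{"slide":[-0.124,-0.231,0.01],"yaw":1.44},{"slide":[-0.124,-0.231,0.01],"yaw":1.57},{"slide":[-0.124,-0.231,0.01],"yaw":1.57},{"slide":[-0.124,-0.231,0.01],"yaw":1.57}]' 0 40
python3 look.py
```

```text
clock: 16.88
position: [0.6183, -0.0733, 0.1887]
ee_rot: [0.997, 0.074, -0.0, 0.0]
ft_force: [1.8, 0.5, 1.1]
grip_width: 0.744
grasp_force: 0.0
clock: 18.13
position: [0.4949, -0.3039, 0.197]
ee_rot: [0.654, 0.756, 0.0, 0.0]
ft_force: [0.8, -0.9, 0.0]
grip_width: 0.999
grasp_force: 0.0
t 18.13 tcp [ 0.4949 -0.3039  0.197 ] ycl 0.1445 zax [ 0.001  0.    -1.   ] F [ 0.7648 -0.9056  0.0099] w 0.9994 gf 0.0 j [-0.0436  0.2928  0.622   1.6738 -0.1801  1.2319  0.7628]
[ 0.6502 -0.2813  0.0339] 0.0006 wrist [[0.6507, -0.2807]]
[ 0.615  -0.0731  0.0669] 0.0025 wrist [[0.6227, -0.09]]
[ 0.4952 -0.3046  0.0512] 0.0007 wrist [[0.4965, -0.3037]]
[ 0.4376 -0.2047  0.0513] 0.0009 wrist [[0.4394, -0.2042]]
[ 0.346 -0.289  0.031] 0.0006 wrist [[0.3442, -0.2953]]
```

```bash
python3 -m inch '[{"slide":[0,0,-0.04],"yaw":0},{"slide":[0,0,-0.08],"yaw":0},{"slide":[0,0,-0.12],"yaw":0},{"slide":[0,0,-0.15],"yaw":0},{"slide":[0,0,-0.165],"yaw":0},{"slide":[0,0,-0.174],"yaw":0},{"slide":[0,0,-0.174],"yaw":0},{"slide":[0,0,-0.174],"yaw":0}]' 0 40
python3 -m inch '[{"slide":[0,0,0],"yaw":0},{"slide":[0,0,0],"yaw":0},{"slide":[0,0,0],"yaw":0},{"slide":[0,0,0],"yaw":0},{"slide":[0,0,0],"yaw":0},{"slide":[0,0,0],"yaw":0},{"slide":[0,0,0],"yaw":0},{"slide":[0,0,0.01],"yaw":0},{"slide":[0,0,0.03],"yaw":0},{"slide":[0,0,0.06],"yaw":0},{"slide":[0,0,0.09],"yaw":0},{"slide":[0,0,0.11],"yaw":0},{"slide":[0,0,0.12],"yaw":0},{"slide":[0,0,0.12],"yaw":0}]' 255 40
python3 -m inch '[{"slide":[0.008,0.02,0],"yaw":-0.1},{"slide":[0.016,0.04,0],"yaw":-0.22},{"slide":[0.024,0.06,0],"yaw":-0.34},{"slide":[0.032,0.085,0],"yaw":-0.46},{"slide":[0.04,0.11,0],"yaw":-0.58},{"slide":[0.05,0.135,0],"yaw":-0.7},{"slide":[0.06,0.16,0],"yaw":-0.82},{"slide":[0.07,0.185,0],"yaw":-0.94},{"slide":[0.08,0.21,0],"yaw":-1.06},{"slide":[0.09,0.235,0],"yaw":-1.18},{"slide":[0.1,0.26,0],"yaw":-1.3},{"slide":[0.107,0.285,0],"yaw":-1.42},{"slide":[0.112,0.3,0],"yaw":-1.5},{"slide":[0.1135,0.308,0],"yaw":-1.565},{"slide":[0.1135,0.308,0],"yaw":-1.565},{"slide":[0.1135,0.308,0],"yaw":-1.565},{"slide":[0.1135,0.308,0],"yaw":-1.565}]' 255 40
python3 look.py
```

```text
clock: 18.95
position: [0.4953, -0.304, 0.023]
ee_rot: [0.653, 0.757, -0.0, 0.0]
ft_force: [0.9, -0.7, 0.6]
grip_width: 0.997
grasp_force: 0.0
clock: 20.12
position: [0.4958, -0.3046, 0.1451]
ee_rot: [0.653, 0.757, 0.001, 0.002]
ft_force: [0.4, -0.7, -1.9]
grip_width: 0.646
grasp_force: 42.7
clock: 21.53
position: [0.6076, 0.0027, 0.1417]
ee_rot: [0.997, 0.077, -0.001, 0.0]
ft_force: [-0.2, -0.7, -1.2]
grip_width: 0.644
grasp_force: 42.6
t 21.53 tcp [0.6076 0.0027 0.1417] ycl -1.4161 zax [-0.001 -0.001 -1.   ] F [-0.2489 -0.6932 -1.1969] w 0.644 gf 42.5706 j [-0.6776  0.4529  0.7709  1.6659 -0.3376  1.1626 -1.2369]
[ 0.6504 -0.2812  0.0335] 0.0008 wrist [[0.6522, -0.2786]]
[ 0.6157 -0.075   0.0666] 0.0006 wrist [[0.6197, -0.0719]]
[ 0.5792 -0.3702  0.0336] 0.001 wrist [[0.5814, -0.3671]]
[ 0.44   -0.3887  0.0328] 0.0009 wrist [[0.442, -0.3873]]
[ 0.4376 -0.2047  0.0512] 0.0009 wrist []
[ 0.3448 -0.2906  0.033 ] 0.0007 wrist []
[ 0.3393 -0.4202  0.0331] 0.0008 wrist []
```

```bash
python3 -m inch '[{"slide":[0,0,-0.02],"yaw":0},{"slide":[0,0,-0.04],"yaw":0},{"slide":[0,0,-0.06],"yaw":0},{"slide":[0,0,-0.08],"yaw":0},{"slide":[0,0,-0.092],"yaw":0},{"slide":[0,0,-0.1],"yaw":0},{"slide":[0,0,-0.104],"yaw":0},{"slide":[0,0,-0.106],"yaw":0},{"slide":[0,0,-0.106],"yaw":0}]' 255 40
python3 -m inch '[{"slide":[0,0,0],"yaw":0},{"slide":[0,0,0],"yaw":0},{"slide":[0,0,0],"yaw":0},{"slide":[0,0,0.01],"yaw":0},{"slide":[0,0,0.03],"yaw":0},{"slide":[0,0,0.07],"yaw":0},{"slide":[0,0,0.11],"yaw":0},{"slide":[0,0,0.15],"yaw":0}]' 69 40
python3 -m inch '[{"slide":[-0.013,-0.016,0.01],"yaw":0.12},{"slide":[-0.026,-0.032,0.01],"yaw":0.24},{"slide":[-0.039,-0.048,0.01],"yaw":0.36},{"slide":[-0.052,-0.064,0.01],"yaw":0.48},{"slide":[-0.065,-0.08,0.01],"yaw":0.6},{"slide":[-0.078,-0.096,0.01],"yaw":0.72},{"slide":[-0.091,-0.112,0.01],"yaw":0.84},{"slide":[-0.104,-0.128,0.01],"yaw":0.96},{"slide":[-0.117,-0.144,0.01],"yaw":1.08},{"slide":[-0.13,-0.16,0.01],"yaw":1.2},{"slide":[-0.143,-0.176,0.01],"yaw":1.32},{"slide":[-0.16,-0.195,0.01],"yaw":1.44},{"slide":[-0.17,-0.208,0.01],"yaw":1.565},{"slide":[-0.17,-0.208,0.01],"yaw":1.565},{"slide":[-0.17,-0.208,0.01],"yaw":1.565},{"slide":[-0.17,-0.208,0.01],"yaw":1.565}]' 0 40
python3 look.py
```

```text
clock: 22.43
position: [0.6089, 0.0036, 0.038]
ee_rot: [0.997, 0.077, 0.001, -0.0]
ft_force: [-2.5, 0.3, 5.5]
grip_width: 0.64
grasp_force: 42.9
clock: 23.1
position: [0.6078, 0.0037, 0.1888]
ee_rot: [0.997, 0.076, -0.0, 0.0]
ft_force: [1.8, 0.4, -0.1]
grip_width: 0.727
grasp_force: 0.0
clock: 24.43
position: [0.4387, -0.2035, 0.1968]
ee_rot: [0.654, 0.757, 0.0, 0.0]
ft_force: [1.4, 0.2, -0.1]
grip_width: 0.999
grasp_force: 0.0
t 24.43 tcp [ 0.4387 -0.2035  0.1968] ycl 0.1457 zax [ 0.001  0.    -1.   ] F [ 1.4049  0.1855 -0.0806] w 0.9992 gf 0.0 j [-0.4061  0.0328  0.7723  1.9195 -0.0253  1.1979  0.5208]
[ 0.6501 -0.2813  0.0337] 0.0007 wrist [[0.6504, -0.2802]]
[ 0.6171 -0.0743  0.065 ] 0.0006 wrist [[0.6172, -0.0739]]
[ 0.579  -0.3701  0.0335] 0.0009 wrist [[0.5756, -0.3687]]
[ 0.4379 -0.2031  0.0499] 0.0002 wrist [[0.441, -0.1893], [0.4352, -0.2186]]
```

```bash
python3 -m inch '[{"slide":[-0.001,0,-0.04],"yaw":0},{"slide":[-0.001,0,-0.08],"yaw":0},{"slide":[-0.001,0,-0.12],"yaw":0},{"slide":[-0.001,0,-0.15],"yaw":0},{"slide":[-0.001,0,-0.165],"yaw":0},{"slide":[-0.001,0,-0.174],"yaw":0},{"slide":[-0.001,0,-0.174],"yaw":0},{"slide":[-0.001,0,-0.174],"yaw":0}]' 0 40
python3 -m inch '[{"slide":[0,0,0],"yaw":0},{"slide":[0,0,0],"yaw":0},{"slide":[0,0,0],"yaw":0},{"slide":[0,0,0],"yaw":0},{"slide":[0,0,0],"yaw":0},{"slide":[0,0,0],"yaw":0},{"slide":[0,0,0],"yaw":0},{"slide":[0,0,0.01],"yaw":0},{"slide":[0,0,0.03],"yaw":0},{"slide":[0,0,0.06],"yaw":0},{"slide":[0,0,0.09],"yaw":0},{"slide":[0,0,0.11],"yaw":0},{"slide":[0,0,0.12],"yaw":0},{"slide":[0,0,0.12],"yaw":0}]' 255 40
python3 -m inch '[{"slide":[0.01,0.02,0],"yaw":-0.1},{"slide":[0.02,0.04,0],"yaw":-0.22},{"slide":[0.03,0.06,0],"yaw":-0.34},{"slide":[0.044,0.08,0],"yaw":-0.46},{"slide":[0.058,0.1,0],"yaw":-0.58},{"slide":[0.072,0.125,0],"yaw":-0.7},{"slide":[0.086,0.15,0],"yaw":-0.82},{"slide":[0.1,0.175,0],"yaw":-0.94},{"slide":[0.114,0.2,0],"yaw":-1.06},{"slide":[0.128,0.225,0],"yaw":-1.18},{"slide":[0.142,0.25,0],"yaw":-1.3},{"slide":[0.152,0.27,0],"yaw":-1.42},{"slide":[0.158,0.282,0],"yaw":-1.5},{"slide":[0.159,0.2855,0],"yaw":-1.565},{"slide":[0.159,0.2855,0],"yaw":-1.565},{"slide":[0.159,0.2855,0],"yaw":-1.565},{"slide":[0.159,0.2855,0],"yaw":-1.565}]' 255 40
python3 look.py
```

```text
clock: 25.25
position: [0.4377, -0.204, 0.0228]
ee_rot: [0.653, 0.757, -0.0, 0.0]
ft_force: [-0.2, -0.0, -0.4]
grip_width: 1.003
grasp_force: 0.0
clock: 26.42
position: [0.4385, -0.2042, 0.1447]
ee_rot: [0.653, 0.757, 0.002, 0.002]
ft_force: [0.3, 0.3, -1.5]
grip_width: 0.643
grasp_force: 42.8
clock: 27.83
position: [0.5957, 0.0805, 0.1415]
ee_rot: [0.997, 0.077, -0.001, 0.0]
ft_force: [-0.8, -0.1, -1.6]
grip_width: 0.647
grasp_force: 42.8
t 27.83 tcp [0.5957 0.0805 0.1415] ycl -1.4159 zax [-0.001 -0.001 -1.   ] F [-0.7699 -0.141  -1.6316] w 0.6467 gf 42.773 j [-0.8421  0.4491  0.8103  1.6852 -0.3493  1.1603 -1.3552]
[ 0.6505 -0.2812  0.0333] 0.0008 wrist [[0.6522, -0.2789]]
[ 0.6166 -0.0742  0.0657] 0.0008 wrist [[0.6191, -0.0714]]
[0.6071 0.003  0.0655] 0.0008 wrist [[0.6097, 0.0048]]
[ 0.5791 -0.3702  0.0335] 0.001 wrist [[0.5797, -0.3652]]
[ 0.4399 -0.3888  0.033 ] 0.0008 wrist [[0.442, -0.3868]]
[ 0.345  -0.2906  0.0329] 0.0007 wrist []
[ 0.3393 -0.4202  0.0331] 0.0007 wrist [[0.3441, -0.4148]]
```

```bash
python3 -m inch '[{"slide":[0,0,-0.02],"yaw":0},{"slide":[0,0,-0.04],"yaw":0},{"slide":[0,0,-0.06],"yaw":0},{"slide":[0,0,-0.08],"yaw":0},{"slide":[0,0,-0.092],"yaw":0},{"slide":[0,0,-0.1],"yaw":0},{"slide":[0,0,-0.104],"yaw":0},{"slide":[0,0,-0.106],"yaw":0},{"slide":[0,0,-0.106],"yaw":0}]' 255 40
python3 -m inch '[{"slide":[0,0,0],"yaw":0},{"slide":[0,0,0],"yaw":0},{"slide":[0,0,0],"yaw":0},{"slide":[0,0,0.01],"yaw":0},{"slide":[0,0,0.03],"yaw":0},{"slide":[0,0,0.07],"yaw":0},{"slide":[0,0,0.11],"yaw":0},{"slide":[0,0,0.15],"yaw":0}]' 69 40
python3 -m inch '[{"slide":[-0.01,-0.03,0.01],"yaw":0.1},{"slide":[-0.02,-0.06,0.01],"yaw":0.2},{"slide":[-0.03,-0.09,0.01],"yaw":0.3},{"slide":[-0.04,-0.12,0.01],"yaw":0.4},{"slide":[-0.05,-0.15,0.01],"yaw":0.5},{"slide":[-0.06,-0.18,0.01],"yaw":0.6},{"slide":[-0.07,-0.21,0.01],"yaw":0.7},{"slide":[-0.08,-0.24,0.01],"yaw":0.8},{"slide":[-0.09,-0.27,0.01],"yaw":0.9},{"slide":[-0.1,-0.3,0.01],"yaw":1.0},{"slide":[-0.11,-0.33,0.01],"yaw":1.1},{"slide":[-0.12,-0.36,0.01],"yaw":1.2},{"slide":[-0.13,-0.39,0.01],"yaw":1.3},{"slide":[-0.14,-0.42,0.01],"yaw":1.4},{"slide":[-0.15,-0.45,0.01],"yaw":1.5},{"slide":[-0.157,-0.47,0.01],"yaw":1.565},{"slide":[-0.157,-0.47,0.01],"yaw":1.565},{"slide":[-0.157,-0.47,0.01],"yaw":1.565},{"slide":[-0.157,-0.47,0.01],"yaw":1.565},{"slide":[-0.157,-0.47,0.01],"yaw":1.565}]' 0 40
python3 look.py
```

```text
clock: 28.73
position: [0.5969, 0.0813, 0.0378]
ee_rot: [0.997, 0.077, 0.001, -0.0]
ft_force: [-3.1, -0.9, 3.9]
grip_width: 0.651
grasp_force: 42.9
clock: 29.4
position: [0.5959, 0.081, 0.1888]
ee_rot: [0.997, 0.076, 0.0, 0.0]
ft_force: [0.8, 1.0, -0.7]
grip_width: 0.731
grasp_force: 0.0
clock: 31.07
position: [0.4401, -0.3872, 0.1966]
ee_rot: [0.653, 0.758, 0.0, 0.0]
ft_force: [0.1, 0.3, -0.7]
grip_width: 0.999
grasp_force: 0.0
t 31.07 tcp [ 0.4401 -0.3872  0.1966] ycl 0.149 zax [ 0.001  0.001 -1.   ] F [ 0.0637  0.3281 -0.6609] w 0.9995 gf 0.0 j [-0.0059  0.3437  0.805   1.6656 -0.2602  1.2434  1.0035]
[ 0.6504 -0.2813  0.0336] 0.0007 wrist [[0.6504, -0.2814]]
[ 0.6166 -0.0742  0.0657] 0.0008 wrist []
[0.6068 0.0026 0.0658] 0.0008 wrist []
[0.595  0.0798 0.0659] 0.001 wrist []
[ 0.5791 -0.3701  0.0336] 0.0008 wrist [[0.5796, -0.3696]]
[ 0.4398 -0.3888  0.0333] 0.0007 wrist [[0.4404, -0.3866]]
[ 0.3451 -0.2903  0.0326] 0.0007 wrist [[0.3482, -0.2868]]
[ 0.3396 -0.4197  0.0324] 0.0008 wrist [[0.3403, -0.4212]]
```

```bash
python3 - <<'E'
from h import *
T=V("top"); C=np.array([.560,-.003]); ex=np.array([np.cos(.15),np.sin(.15)]); ey=np.array([-ex[1],ex[0]])
g=T.hsv[:,:,2].astype(np.float32); sat=T.hsv[:,:,1].astype(np.float32)
for y in (-.1,-.05,.0,.05):
    for z,lo,hi,im,n in ((.049,-16,16,g,"rail V"),(.027,-104,-70,sat,"lip S")):
        xs=np.arange(lo,hi+1,2); p=np.array([T.proj(np.r_[C+ex*x/1000+ey*y,z]) for x in xs],np.float32)
        v=cv2.remap(im,p[None,:,0],p[None,:,1],cv2.INTER_LINEAR)[0]; print(y,n,lo,v.astype(int).tolist())
E
```

```text
-0.1 rail V -16 [145, 146, 148, 146, 139, 117, 95, 81, 83, 89, 89, 90, 92, 113, 134, 153, 153]
-0.1 lip S -104 [8, 10, 11, 12, 11, 10, 8, 7, 6, 5, 6, 7, 9, 22, 51, 94, 108, 115]
-0.05 rail V -16 [145, 148, 149, 147, 142, 120, 98, 78, 83, 88, 90, 91, 98, 118, 138, 156, 155]
-0.05 lip S -104 [9, 12, 12, 11, 7, 7, 7, 8, 6, 5, 6, 7, 9, 19, 56, 100, 111, 116]
0.0 rail V -16 [150, 151, 151, 149, 143, 124, 102, 79, 84, 87, 88, 90, 102, 125, 145, 153, 144]
0.0 lip S -104 [9, 11, 13, 13, 11, 9, 7, 6, 5, 5, 5, 5, 8, 16, 56, 95, 110, 114]
0.05 rail V -16 [153, 153, 152, 151, 145, 130, 102, 82, 83, 85, 86, 89, 105, 129, 149, 158, 159]
0.05 lip S -104 [9, 11, 11, 8, 5, 6, 6, 5, 5, 5, 5, 6, 11, 20, 66, 98, 111, 113]
```

```bash
python3 -m inch '[{"slide":[0,-0.001,-0.04],"yaw":0},{"slide":[0,-0.001,-0.08],"yaw":0},{"slide":[0,-0.001,-0.12],"yaw":0},{"slide":[0,-0.001,-0.15],"yaw":0},{"slide":[0,-0.001,-0.17],"yaw":0},{"slide":[0,-0.001,-0.178],"yaw":0},{"slide":[0,-0.001,-0.182],"yaw":0},{"slide":[0,-0.001,-0.182],"yaw":0}]' 0 40
python3 -m inch '[{"slide":[0,0,0],"yaw":0},{"slide":[0,0,0],"yaw":0},{"slide":[0,0,0],"yaw":0},{"slide":[0,0,0],"yaw":0},{"slide":[0,0,0],"yaw":0},{"slide":[0,0,0],"yaw":0},{"slide":[0,0,0],"yaw":0},{"slide":[0,0,0.01],"yaw":0},{"slide":[0,0,0.03],"yaw":0},{"slide":[0,0,0.06],"yaw":0},{"slide":[0,0,0.09],"yaw":0},{"slide":[0,0,0.11],"yaw":0},{"slide":[0,0,0.12],"yaw":0},{"slide":[0,0,0.12],"yaw":0}]' 255 40
python3 -m inch '[{"slide":[0.002,0.015,0],"yaw":-0.1},{"slide":[0.005,0.04,0],"yaw":-0.2},{"slide":[0.01,0.07,0],"yaw":-0.3},{"slide":[0.015,0.1,0],"yaw":-0.4},{"slide":[0.02,0.13,0],"yaw":-0.5},{"slide":[0.025,0.16,0],"yaw":-0.6},{"slide":[0.03,0.19,0],"yaw":-0.7},{"slide":[0.034,0.22,0],"yaw":-0.8},{"slide":[0.038,0.25,0],"yaw":-0.9},{"slide":[0.042,0.28,0],"yaw":-1.0},{"slide":[0.046,0.31,0],"yaw":-1.1},{"slide":[0.05,0.34,0],"yaw":-1.2},{"slide":[0.054,0.37,0],"yaw":-1.3},{"slide":[0.06,0.4,0],"yaw":-1.4},{"slide":[0.064,0.425,0],"yaw":-1.48},{"slide":[0.067,0.445,0],"yaw":-1.54},{"slide":[0.069,0.456,0],"yaw":-1.57},{"slide":[0.069,0.456,0],"yaw":-1.57},{"slide":[0.069,0.456,0],"yaw":-1.57},{"slide":[0.069,0.456,0],"yaw":-1.57}]' 255 40
python3 look.py
```

```text
clock: 31.93
position: [0.4395, -0.3895, 0.0146]
ee_rot: [0.653, 0.758, -0.0, 0.0]
ft_force: [0.2, -1.1, 0.4]
grip_width: 1.0
grasp_force: 0.0
clock: 33.1
position: [0.4402, -0.3903, 0.1371]
ee_rot: [0.653, 0.757, 0.001, 0.002]
ft_force: [-0.0, -0.4, -1.1]
grip_width: 0.646
grasp_force: 42.5
clock: 34.77
position: [0.5077, 0.0653, 0.1337]
ee_rot: [0.997, 0.074, -0.0, 0.0]
ft_force: [0.5, -0.2, -1.1]
grip_width: 0.641
grasp_force: 42.6
t 34.77 tcp [0.5077 0.0653 0.1337] ycl -1.4221 zax [-0.001 -0.001 -1.   ] F [ 0.5311 -0.1552 -1.102 ] w 0.6411 gf 42.6014 j [-1.0231  0.2391  0.912   1.927  -0.2133  1.0772 -1.4447]
[ 0.6505 -0.2813  0.0334] 0.0007 wrist [[0.6491, -0.2717]]
[ 0.6168 -0.0741  0.0655] 0.0008 wrist [[0.618, -0.0716]]
[0.6068 0.0028 0.0656] 0.0009 wrist [[0.6085, 0.0047]]
[ 0.5791 -0.3702  0.0334] 0.0007 wrist []
[ 0.345  -0.2907  0.033 ] 0.0008 wrist [[0.3492, -0.2865]]
[ 0.3393 -0.4203  0.033 ] 0.0009 wrist [[0.3425, -0.4147]]
```

```bash
python3 -m inch '[{"slide":[0,0.001,-0.02],"yaw":0},{"slide":[0,0.001,-0.04],"yaw":0},{"slide":[0,0.001,-0.06],"yaw":0},{"slide":[0,0.001,-0.08],"yaw":0},{"slide":[0,0.001,-0.092],"yaw":0},{"slide":[0,0.001,-0.1],"yaw":0},{"slide":[0,0.001,-0.104],"yaw":0},{"slide":[0,0.001,-0.106],"yaw":0},{"slide":[0,0.001,-0.106],"yaw":0}]' 255 40
python3 -m inch '[{"slide":[0,0,0],"yaw":0},{"slide":[0,0,0],"yaw":0},{"slide":[0,0,0],"yaw":0},{"slide":[0,0,0.01],"yaw":0},{"slide":[0,0,0.03],"yaw":0},{"slide":[0,0,0.07],"yaw":0},{"slide":[0,0,0.11],"yaw":0},{"slide":[0,0,0.16],"yaw":0}]' 69 40
python3 -m inch '[{"slide":[0.004,-0.03,0.01],"yaw":0.1},{"slide":[0.008,-0.06,0.01],"yaw":0.2},{"slide":[0.012,-0.09,0.01],"yaw":0.3},{"slide":[0.016,-0.12,0.01],"yaw":0.4},{"slide":[0.02,-0.15,0.01],"yaw":0.5},{"slide":[0.025,-0.18,0.01],"yaw":0.6},{"slide":[0.03,-0.21,0.01],"yaw":0.7},{"slide":[0.035,-0.24,0.01],"yaw":0.8},{"slide":[0.04,-0.27,0.01],"yaw":0.9},{"slide":[0.045,-0.3,0.01],"yaw":1.0},{"slide":[0.05,-0.33,0.01],"yaw":1.1},{"slide":[0.055,-0.36,0.01],"yaw":1.2},{"slide":[0.06,-0.39,0.01],"yaw":1.3},{"slide":[0.065,-0.42,0.01],"yaw":1.4},{"slide":[0.07,-0.437,0.01],"yaw":1.5},{"slide":[0.07,-0.437,0.01],"yaw":1.57},{"slide":[0.07,-0.437,0.01],"yaw":1.57},{"slide":[0.07,-0.437,0.01],"yaw":1.57}]' 0 40
python3 look.py
```

```text
clock: 35.67
position: [0.5087, 0.0671, 0.0299]
ee_rot: [0.997, 0.074, -0.0, -0.001]
ft_force: [-5.4, -0.6, 10.5]
grip_width: 0.643
grasp_force: 43.7
clock: 36.33
position: [0.5077, 0.0667, 0.182]
ee_rot: [0.997, 0.074, -0.0, 0.001]
ft_force: [1.2, 1.5, 0.1]
grip_width: 0.729
grasp_force: 0.0
clock: 37.83
position: [0.5782, -0.3693, 0.1905]
ee_rot: [0.654, 0.757, 0.0, 0.0]
ft_force: [0.5, -0.2, 0.2]
grip_width: 0.999
grasp_force: 0.0
t 37.83 tcp [ 0.5782 -0.3693  0.1905] ycl 0.1454 zax [ 0. -0. -1.] F [ 0.4674 -0.1907  0.2208] w 0.9994 gf 0.0 j [ 0.0272  0.5756  0.71    1.379  -0.3748  1.3228  0.8936]
[ 0.6167 -0.0741  0.0657] 0.0009 wrist []
[0.6068 0.0028 0.0656] 0.0008 wrist []
[0.5947 0.0796 0.066 ] 0.0011 wrist []
[ 0.5791 -0.37    0.0333] 0.0007 wrist [[0.5808, -0.363], [0.5776, -0.3838]]
[0.508  0.0663 0.0474] 0.001 wrist []
```

```bash
python3 -m inch '[{"slide":[0.001,-0.001,-0.04],"yaw":0},{"slide":[0.001,-0.001,-0.08],"yaw":0},{"slide":[0.001,-0.001,-0.12],"yaw":0},{"slide":[0.001,-0.001,-0.15],"yaw":0},{"slide":[0.001,-0.001,-0.166],"yaw":0},{"slide":[0.001,-0.001,-0.172],"yaw":0},{"slide":[0.001,-0.001,-0.175],"yaw":0},{"slide":[0.001,-0.001,-0.175],"yaw":0}]' 0 40
python3 -m inch '[{"slide":[0,0,0],"yaw":0},{"slide":[0,0,0],"yaw":0},{"slide":[0,0,0],"yaw":0},{"slide":[0,0,0],"yaw":0},{"slide":[0,0,0],"yaw":0},{"slide":[0,0,0],"yaw":0},{"slide":[0,0,0],"yaw":0},{"slide":[0,0,0.01],"yaw":0},{"slide":[0,0,0.03],"yaw":0},{"slide":[0,0,0.06],"yaw":0},{"slide":[0,0,0.09],"yaw":0},{"slide":[0,0,0.11],"yaw":0},{"slide":[0,0,0.12],"yaw":0},{"slide":[0,0,0.12],"yaw":0}]' 255 40
python3 -m inch '[{"slide":[-0.003,0.015,0],"yaw":-0.1},{"slide":[-0.006,0.035,0],"yaw":-0.2},{"slide":[-0.01,0.06,0],"yaw":-0.3},{"slide":[-0.014,0.085,0],"yaw":-0.4},{"slide":[-0.018,0.11,0],"yaw":-0.5},{"slide":[-0.022,0.135,0],"yaw":-0.6},{"slide":[-0.026,0.16,0],"yaw":-0.7},{"slide":[-0.03,0.185,0],"yaw":-0.8},{"slide":[-0.034,0.21,0],"yaw":-0.9},{"slide":[-0.038,0.235,0],"yaw":-1.0},{"slide":[-0.042,0.26,0],"yaw":-1.1},{"slide":[-0.046,0.285,0],"yaw":-1.2},{"slide":[-0.05,0.31,0],"yaw":-1.3},{"slide":[-0.054,0.33,0],"yaw":-1.4},{"slide":[-0.057,0.35,0],"yaw":-1.49},{"slide":[-0.0585,0.361,0],"yaw":-1.565},{"slide":[-0.0585,0.361,0],"yaw":-1.565},{"slide":[-0.0585,0.361,0],"yaw":-1.565},{"slide":[-0.0585,0.361,0],"yaw":-1.565}]' 255 40
python3 look.py
```

```text
clock: 38.65
position: [0.58, -0.3708, 0.0164]
ee_rot: [0.653, 0.757, 0.0, 0.001]
ft_force: [0.3, 0.0, 1.1]
grip_width: 1.001
grasp_force: 0.0
clock: 39.82
position: [0.5802, -0.3713, 0.1382]
ee_rot: [0.653, 0.757, 0.001, 0.002]
ft_force: [-0.0, -0.5, -1.6]
grip_width: 0.642
grasp_force: 42.5
clock: 41.4
position: [0.5204, -0.0104, 0.1346]
ee_rot: [0.997, 0.078, -0.0, 0.0]
ft_force: [-0.4, 0.1, -0.9]
grip_width: 0.642
grasp_force: 42.5
t 41.4 tcp [ 0.5204 -0.0104  0.1346] ycl -1.4154 zax [-0.001 -0.001 -1.   ] F [-0.4025  0.0874 -0.8788] w 0.6416 gf 42.4995 j [-1.027   0.3503  1.1353  1.9103 -0.3547  1.1051 -1.1667]
[ 0.6505 -0.2812  0.0334] 0.0007 wrist [[0.6516, -0.2788]]
[ 0.3449 -0.2906  0.033 ] 0.0007 wrist []
[ 0.3392 -0.4203  0.0329] 0.0008 wrist [[0.3425, -0.4155]]
```

```bash
python3 -m inch '[{"slide":[0,0,-0.02],"yaw":0},{"slide":[0,0,-0.04],"yaw":0},{"slide":[0,0,-0.06],"yaw":0},{"slide":[0,0,-0.08],"yaw":0},{"slide":[0,0,-0.092],"yaw":0},{"slide":[0,0,-0.1],"yaw":0},{"slide":[0,0,-0.104],"yaw":0},{"slide":[0,0,-0.106],"yaw":0},{"slide":[0,0,-0.106],"yaw":0}]' 255 40
python3 -m inch '[{"slide":[0,0,0],"yaw":0},{"slide":[0,0,0],"yaw":0},{"slide":[0,0,0],"yaw":0},{"slide":[0,0,0.01],"yaw":0},{"slide":[0,0,0.03],"yaw":0},{"slide":[0,0,0.07],"yaw":0},{"slide":[0,0,0.11],"yaw":0},{"slide":[0,0,0.16],"yaw":0}]' 69 40
python3 -m inch '[{"slide":[0.01,-0.02,0.01],"yaw":0.1},{"slide":[0.02,-0.04,0.01],"yaw":0.2},{"slide":[0.03,-0.06,0.01],"yaw":0.3},{"slide":[0.04,-0.08,0.01],"yaw":0.4},{"slide":[0.05,-0.1,0.01],"yaw":0.5},{"slide":[0.06,-0.12,0.01],"yaw":0.6},{"slide":[0.07,-0.14,0.01],"yaw":0.7},{"slide":[0.08,-0.16,0.01],"yaw":0.8},{"slide":[0.09,-0.18,0.01],"yaw":0.9},{"slide":[0.1,-0.2,0.01],"yaw":1.0},{"slide":[0.11,-0.22,0.01],"yaw":1.1},{"slide":[0.12,-0.24,0.01],"yaw":1.2},{"slide":[0.125,-0.255,0.01],"yaw":1.3},{"slide":[0.13,-0.271,0.01],"yaw":1.4},{"slide":[0.13,-0.271,0.01],"yaw":1.5},{"slide":[0.13,-0.271,0.01],"yaw":1.565},{"slide":[0.13,-0.271,0.01],"yaw":1.565},{"slide":[0.13,-0.271,0.01],"yaw":1.565}]' 0 40
python3 look.py
```

```text
clock: 42.3
position: [0.5211, -0.01, 0.0304]
ee_rot: [0.997, 0.076, 0.0, -0.0]
ft_force: [-4.3, 0.1, 9.6]
grip_width: 0.637
grasp_force: 44.3
clock: 42.97
position: [0.5201, -0.0102, 0.1825]
ee_rot: [0.997, 0.076, -0.001, 0.0]
ft_force: [1.1, 1.3, 1.3]
grip_width: 0.728
grasp_force: 0.0
clock: 44.47
position: [0.6507, -0.2805, 0.1914]
ee_rot: [0.654, 0.757, -0.0, 0.0]
ft_force: [-0.0, -0.6, -0.1]
grip_width: 0.998
grasp_force: 0.0
t 44.47 tcp [ 0.6507 -0.2805  0.1914] ycl 0.1456 zax [ 0. -0. -1.] F [-0.0272 -0.576  -0.0647] w 0.9985 gf 0.0 j [-0.1005  0.6257  0.6991  1.304  -0.3964  1.3497  0.7346]
[0.6068 0.0028 0.0656] 0.0009 wrist []
[0.5948 0.0796 0.0661] 0.001 wrist []
[0.5079 0.0659 0.0475] 0.001 wrist []
[ 0.3394 -0.42    0.0329] 0.0006 wrist [[0.3432, -0.4177]]
[ 0.3385 -0.2996  0.0441] 0.0011 wrist [[0.3601, -0.2861]]
```

```bash
python3 - <<'E'
from h import *
W=V("wrist")
for p,n in blobs(W,(14,150,90),(32,255,255),60,20000)[0]:
    X=W.plane(p,.031)
    if np.linalg.norm(X[:2]-[.65,-.281])<.1: print(p.round(),n,X.round(4))
for n,v in (("top",V("top")),("side",V("side"))):
    for p,k in blobs(v,(14,120,60),(32,255,255),8,400)[0]:
        X=v.plane(p,.033)
        if np.linalg.norm(X[:2]-[.65,-.281])<.08: print(n,p.round(),k,X.round(4))
E
```

```text
[330. 184.] 542 [ 0.6531 -0.2738  0.031 ]
[322. 204.] 82 [ 0.6489 -0.2947  0.031 ]
top [396. 173.] 58 [ 0.6561 -0.2734  0.033 ]
side [409. 231.] 99 [ 0.65   -0.2807  0.033 ]
```

```bash
python3 -m inch '[{"slide":[0,-0.001,-0.04],"yaw":0},{"slide":[0,-0.001,-0.08],"yaw":0},{"slide":[0,-0.001,-0.12],"yaw":0},{"slide":[0,-0.001,-0.15],"yaw":0},{"slide":[0,-0.001,-0.167],"yaw":0},{"slide":[0,-0.001,-0.173],"yaw":0},{"slide":[0,-0.001,-0.176],"yaw":0},{"slide":[0,-0.001,-0.176],"yaw":0}]' 0 40
python3 -m inch '[{"slide":[0,0,0],"yaw":0},{"slide":[0,0,0],"yaw":0},{"slide":[0,0,0],"yaw":0},{"slide":[0,0,0],"yaw":0},{"slide":[0,0,0],"yaw":0},{"slide":[0,0,0],"yaw":0},{"slide":[0,0,0],"yaw":0},{"slide":[0,0,0.01],"yaw":0},{"slide":[0,0,0.03],"yaw":0},{"slide":[0,0,0.06],"yaw":0},{"slide":[0,0,0.09],"yaw":0},{"slide":[0,0,0.11],"yaw":0},{"slide":[0,0,0.12],"yaw":0},{"slide":[0,0,0.12],"yaw":0}]' 255 40
python3 -m inch '[{"slide":[-0.006,0.01,0],"yaw":-0.1},{"slide":[-0.014,0.023,0],"yaw":-0.2},{"slide":[-0.022,0.036,0],"yaw":-0.3},{"slide":[-0.03,0.049,0],"yaw":-0.4},{"slide":[-0.038,0.062,0],"yaw":-0.5},{"slide":[-0.046,0.075,0],"yaw":-0.6},{"slide":[-0.054,0.088,0],"yaw":-0.7},{"slide":[-0.062,0.101,0],"yaw":-0.8},{"slide":[-0.07,0.114,0],"yaw":-0.9},{"slide":[-0.078,0.127,0],"yaw":-1.0},{"slide":[-0.086,0.14,0],"yaw":-1.1},{"slide":[-0.094,0.153,0],"yaw":-1.2},{"slide":[-0.102,0.166,0],"yaw":-1.3},{"slide":[-0.11,0.18,0],"yaw":-1.4},{"slide":[-0.116,0.19,0],"yaw":-1.49},{"slide":[-0.118,0.195,0],"yaw":-1.565},{"slide":[-0.118,0.195,0],"yaw":-1.565},{"slide":[-0.118,0.195,0],"yaw":-1.565},{"slide":[-0.118,0.195,0],"yaw":-1.565}]' 255 40
python3 look.py
```

```text
clock: 45.43
position: [0.6511, -0.2817, 0.0153]
ee_rot: [0.653, 0.757, 0.0, 0.0]
ft_force: [-0.0, -0.6, -0.2]
grip_width: 0.999
grasp_force: 0.0
clock: 46.6
position: [0.6518, -0.2821, 0.1378]
ee_rot: [0.653, 0.757, 0.001, 0.002]
ft_force: [-0.1, 0.5, -1.6]
grip_width: 0.643
grasp_force: 42.6
clock: 48.18
position: [0.5325, -0.0868, 0.1342]
ee_rot: [0.997, 0.078, -0.0, 0.0]
ft_force: [0.0, -0.3, -1.2]
grip_width: 0.64
grasp_force: 42.6
t 48.18 tcp [ 0.5325 -0.0868  0.1342] ycl -1.4147 zax [-0.001 -0.001 -1.   ] F [ 0.0206 -0.2905 -1.1557] w 0.6398 gf 42.6004 j [-0.8647  0.4378  1.1608  1.8634 -0.4425  1.1342 -0.9581]
[0.595  0.0807 0.0672] 0.001 wrist [[0.5989, 0.0813]]
[ 0.345  -0.2907  0.0329] 0.0008 wrist [[0.3391, -0.2772]]
[ 0.3393 -0.4204  0.0331] 0.0009 wrist []
```

Place it, then pull up and back away to a clear pose for a last check.

```bash
python3 -m inch '[{"slide":[0,0,-0.02],"yaw":0},{"slide":[0,0,-0.04],"yaw":0},{"slide":[0,0,-0.06],"yaw":0},{"slide":[0,0,-0.08],"yaw":0},{"slide":[0,0,-0.092],"yaw":0},{"slide":[0,0,-0.1],"yaw":0},{"slide":[0,0,-0.104],"yaw":0},{"slide":[0,0,-0.106],"yaw":0},{"slide":[0,0,-0.106],"yaw":0}]' 255 40
python3 -m inch '[{"slide":[0,0,0],"yaw":0},{"slide":[0,0,0],"yaw":0},{"slide":[0,0,0],"yaw":0},{"slide":[0,0,0.01],"yaw":0},{"slide":[0,0,0.03],"yaw":0},{"slide":[0,0,0.07],"yaw":0},{"slide":[0,0,0.11],"yaw":0},{"slide":[0,0,0.16],"yaw":0},{"slide":[0,0,0.2],"yaw":0}]' 69 40
python3 -m inch '[{"slide":[0,-0.03,0],"yaw":0.1},{"slide":[0,-0.06,0],"yaw":0.2},{"slide":[-0.01,-0.09,0],"yaw":0.3},{"slide":[-0.02,-0.12,0],"yaw":0.4},{"slide":[-0.03,-0.15,0],"yaw":0.5},{"slide":[-0.05,-0.18,0],"yaw":0.6},{"slide":[-0.07,-0.21,0],"yaw":0.7},{"slide":[-0.09,-0.24,0],"yaw":0.8},{"slide":[-0.11,-0.27,0],"yaw":0.8},{"slide":[-0.13,-0.3,0],"yaw":0.8},{"slide":[-0.15,-0.33,0],"yaw":0.8},{"slide":[-0.15,-0.33,0],"yaw":0.8},{"slide":[-0.15,-0.33,0],"yaw":0.8}]' 69 40
python3 look.py
python3 -c "
from h import *
S,T=V('side'),V('top')
cv2.imwrite('pics/fin.png',np.hstack([cv2.resize(S.bgr[130:250,260:420],(440,330),interpolation=3),cv2.resize(T.bgr[120:255,245:390],(354,330),interpolation=3)]))"
```

```text
clock: 49.08
position: [0.5331, -0.087, 0.0304]
ee_rot: [0.997, 0.077, 0.0, -0.001]
ft_force: [-6.5, 1.0, 13.6]
grip_width: 0.643
grasp_force: 44.0
clock: 49.83
position: [0.5321, -0.087, 0.2244]
ee_rot: [0.997, 0.076, -0.0, 0.0]
ft_force: [0.5, -0.3, 0.9]
grip_width: 0.728
grasp_force: 0.0
clock: 50.92
position: [0.3803, -0.4188, 0.2229]
ee_rot: [0.89, 0.456, -0.0, 0.0]
ft_force: [0.1, 0.4, 0.4]
grip_width: 0.73
grasp_force: 0.0
t 50.92 tcp [ 0.3803 -0.4188  0.2229] ycl -0.6227 zax [ 0.    -0.001 -1.   ] F [0.1002 0.3949 0.4285] w 0.7304 gf 0.0 j [-0.1236  0.3406  1.0806  1.6934 -0.3106  1.295   0.3962]
[ 0.6167 -0.0741  0.0657] 0.0009 wrist []
[0.6067 0.0025 0.0659] 0.0008 wrist []
[0.5949 0.0798 0.0661] 0.001 wrist []
[ 0.5325 -0.0875  0.0472] 0.0008 wrist []
[ 0.52   -0.011   0.0479] 0.0011 wrist []
[0.508  0.0663 0.0473] 0.0011 wrist []
[ 0.3449 -0.2903  0.0327] 0.0003 wrist [[0.3491, -0.29]]
[ 0.3393 -0.4198  0.0329] 0.0006 wrist [[0.3364, -0.422]]
```

View pics/fin.png

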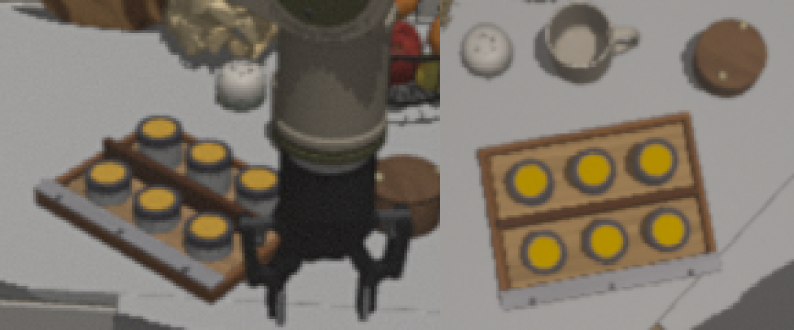

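```bash
python3 -c "
from workcell import *
print(hand_in())"
```

```text
the job is handed in; nothing more can be done
None
```

The panel lies flat in the tray with its front edge tucked under the lip. All six tins stand upright on it, the three short ones in front of the rail and the three tall ones behind; I handed the job in at about 51 s. The mug, salt cellar and timer were not touched. The arm could only slide and turn, so I tilted the panel by resting its back edge on the tray's rear wall, letting the front edge drop, and pushing it under the lip.

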